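# Change the batch in the heel press

### The job

The pair of dark heel blocks in the press has cured: flick the pawl off the ratchet, then ease the handwheel back gently, without letting it spin, until the jaw is right back at its stop, and stand both cured blocks upright in the grey tray. Then stand every freshly cemented light heel block from the cream mat upright in the press in one row, squarely face to face on the centre line between the jaws, throw the pawl back on to the ratchet, and wind the jaw up until its sprung pad is pressed about half-way in on the row. Leave the glue jar, the hammer and the wooden last as they are.

Things in the scene. Friction and masses are not known exactly. Their poses are not given: they have to be found in the camera images.
- press: bench press for stacked leather heels, fixed down. Origin: on the bench below the fixed jaw's face, on the centre line; y runs along the bed from the fixed jaw to the drum, z up. Bed top 20 mm above the bench, 124 mm wide, flat, open at both sides. Fixed jaw: face at y = 0, 80 mm wide, 25 mm thick, top at 70 mm. A row's blocks stand at y = 20, 60, 100, 140 mm, own y along the press's y
- pad_face (a point): centre of the black face of the moving jaw's sprung pad (74 mm wide, 23 to 69 mm above the bench), facing the fixed jaw. Its y in the press's frame is the opening between the jaws: 80 mm at the start, two blocks clamped; 188 mm with the jaw right back. The jaw behind it (80 mm wide, top 72 mm up) is driven by rack and pinion from the drum
- pad (a joint): how far the sprung pad is pressed into the moving jaw, m: 0 = fully out, 0.012 = bottomed, half-way 0.006; about 0.004 at the start. 2.5 N per mm
- drum (a joint): turn of the drum (ratchet wheel and handwheel), rad: 0 at the start, grows anticlockwise seen from above (back, opens the jaw 26 mm per rad) to the stop at 4.31 = jaw right back; winding on, clockwise, lowers it (stop -0.6). A drag washer of 0.3 N m, 5.5 N at the knob, keeps it where it is left. With the pawl on, its 30 teeth let it turn only clockwise
- knob (a point): middle of the red spinning knob standing on the handwheel: 48 mm tall, 17 to 21 mm across, spins freely on its own upright axis, 56 mm from the drum's axis, middle 149 mm above the bench. Take it between the fingers from above and carry it round the drum's axis
- drum_axis (a point): point on the drum's upright axis (x = -26, y = 270 mm in the press's frame) at the height of the handwheel rim, 118 mm above the bench. The handwheel is 130 mm across, its upper side 125 mm above the bench
- pawl (a joint): angle of the pawl, rad, anticlockwise from above: about 0 = in the ratchet (to 0.15 as it rides over teeth), 0.6 = thrown fully off. An over-centre spring snaps it away from 0.3 to either side and holds it there; it takes 2 to 5 N at the tab
- pawl_tab (a point): the pawl's upright red tab, a pin 12 mm across from 77 to 135 mm above the bench; this point is on its axis 125 mm up. It swings on a 66 mm radius about the pivot at x = -64, y = 316 mm in the press's frame: engaged at x = -64, y = 382 mm, thrown off 37 mm towards -x (x = -101, y = 370 mm). Push it sideways with closed fingers
- tray: flat grey tray for cured blocks, fixed to the bench: 210 mm (x) by 170 mm (y) outside, walls 6 mm thick and 18 mm high, floor 6 mm thick. Origin: centre of its underside
- mat: cream cementing mat on which the fresh blocks stand, fixed: 230 mm (x) by 170 mm (y), 2 mm thick. Origin: centre of its underside
- done1_mid (a point): cured dark brown heel block, at the start clamped in the press: 40 mm thick (own y axis, six lifts), 48 mm wide (own x axis), 44 mm tall, 60 to 130 g, standing on its flat edge. Its two sides across the width are flat up to 32 mm, then rounded. This point is its centre, 22 mm above its foot; z up
- done2_mid (a point): cured dark brown heel block, at the start clamped in the press: 40 mm thick (own y axis, six lifts), 48 mm wide (own x axis), 44 mm tall, 60 to 130 g, standing on its flat edge. Its two sides across the width are flat up to 32 mm, then rounded. This point is its centre, 22 mm above its foot; z up
- fresh1_mid (a point): freshly cemented light tan heel block, standing on the mat if present (two to four are): 40 mm thick (own y axis, six lifts), 48 mm wide (own x axis), 44 mm tall, 60 to 130 g, standing on its flat edge. Its two sides across the width are flat up to 32 mm, then rounded. This point is its centre, 22 mm above its foot; z up
- fresh2_mid (a point): freshly cemented light tan heel block, standing on the mat if present (two to four are): 40 mm thick (own y axis, six lifts), 48 mm wide (own x axis), 44 mm tall, 60 to 130 g, standing on its flat edge. Its two sides across the width are flat up to 32 mm, then rounded. This point is its centre, 22 mm above its foot; z up
- fresh3_mid (a point): freshly cemented light tan heel block, standing on the mat if present (two to four are): 40 mm thick (own y axis, six lifts), 48 mm wide (own x axis), 44 mm tall, 60 to 130 g, standing on its flat edge. Its two sides across the width are flat up to 32 mm, then rounded. This point is its centre, 22 mm above its foot; z up
- fresh4_mid (a point): freshly cemented light tan heel block, standing on the mat if present (two to four are): 40 mm thick (own y axis, six lifts), 48 mm wide (own x axis), 44 mm tall, 60 to 130 g, standing on its flat edge. Its two sides across the width are flat up to 32 mm, then rounded. This point is its centre, 22 mm above its foot; z up
- glue: closed amber glass jar, 64 mm across, 85 mm high; leave it alone. Origin: centre of its underside
- hammer: cobbler's hammer lying on the bench, 240 mm long; leave it alone
- last: wooden shoe last, 160 mm long, 66 mm high; leave it alone. Origin: under its middle
Things that resemble listed ones, but are neither listed nor needed, are in the scene too. What is shaped like the part that bears fresh1_mid but red is not meant.

How it is judged:
By the outcome, as a careful person would: the job done as asked, in the order asked, and still so for the second after the job is handed in, with the robot touching nothing.
Of fresh1, fresh2, fresh3, fresh4 only 2 to 4 are there at a start; the rules pass over those that are not, and their reading is None.
At some moment in a run one of fresh1, fresh2, fresh3, fresh4 may be knocked a few centimetres aside while the robot is not near it.
It also fails if it takes over 210 s, if anything falls off the work surface, if the arm or the gripper's body presses on something with over 40 N, if the wrist force passes 120 N, or if a joint passes its speed limit or range.

### The arm

A 6-joint arm with a two-finger parallel gripper is mounted at the origin on the work surface. World frame = base frame: x ahead of the robot, y to its left, z up, the work surface at z = 0. Lengths are in m, angles in degrees, forces in N, time in s.
With the tool pointing down it reaches from about 0.35 to 0.725 m from the base axis. Payload 6 kg.
Tool frame: the origin (TCP) lies at the very end of the fingers, on their centre line; the grasp point (between the pads) lies 19 mm behind it; y points along the fingers, z is the direction in which the jaws open and shut, and the axes are right-handed (so a half turn about y gives the same grasp; the last joint's range is limited). The gripper opens to 85 mm and grips with 20 to 120 N. Pads are 22 mm wide; open, the fingers measure 114 mm over their backs; the gripper's body (76 mm by 85 mm) begins 54 mm behind the grasp point. The pads swing forward as they close: fully open they stand 13 mm farther back than shut.
Start: joints at [93.26, 2.303, 4.859, 0, -92.561, -19.12], TCP at [0.164, 0.577, 0.231] pointing down, gripper open.
Joint ranges: [-146.85, 146.85], [-73.84, 115.35], [-62.03, 85.46], [-188.31, 113.3], [-161.28, -10.13], [-171.36, 171.36]. Speed limits (degrees/s): [147.25, 147.25, 172.46, 180, 180, 180].

### API

Orientations are given as a 3x3 rotation matrix whose columns are the frame's x, y, z axes.
In Python, from rig import manip, eyes gives the robot as it stands. The module is installed in compiled form; this text tells all that it offers.
- The arm moves only by the tool carry_out, never from a script. Its argument "deltas" is text: rows parted by semicolons, each of 7 numbers parted by spaces: the shift along the tool's x, y, z in units of 40 mm (1.0 is 40 mm), then the turn, a rotation vector about the tool's x, y, z in units of 8 degrees (1.0 is 8 degrees), then the opening, from 0 (shut) to 1 (fully open). A call has 1 to 12 rows; each row shifts and turns the commanded pose from where the row before left it, along the tool's axes as they then stand; what a row does not reach is not made up. A row lasts 1/10 s, in which the tool goes at most 50 mm and 8.59 degrees, less where a joint would pass 70% of its speed; a pose out of reach is approached as far as the arm can. A call is refused whole if a number of a shift passes 1 or a number of a turn 1, either way. A call with a gripper value outside its range is refused whole. The fingers move at their own pace and stop on an object; "squeeze" is the grip in N (left out, the last holds). Time passes only in rows, so rows that do not move let the fingers close. It gives the time, the measured TCP pose, the force and the opening at its end, in the units of the state.
- manip.observe(): the state, without advancing time (a new reading comes with each control period).
- eyes.read_camera(name): name is "scene" or "top" or "wrist"; returns the picture (400x640x3 uint8, red, green, blue); there is no depth.
- eyes.camera_model(name): a dict with "fx", "fy", "cx", "cy" (pixels), "rvec" (rotation vector, rad) and "tvec" (3), from world to camera coordinates, as OpenCV has them. Camera axes: x right, y down, z forward; pixel columns grow to the right and rows downward; lengths in m; the calibration is good to about 2 mm. A picture is of the moment at which its call begins: read the wrist's pose just before it. camera_model takes no time and is no camera call; for the wrist camera it gives the pose at the moment of the call.
- manip.sign_off(): hands the job in, once; it reports no verdict.
The state is a dict: "time": time; "joint_pos": joint angles; "joint_velocities": joint speeds; "joint_efforts": joint torques, N m; "eef_pos": TCP position; "orientation": TCP orientation; "force": force on the tool from outside, world axes, zero at the start; "ft_torque": the same for the moment, N m; "width": finger opening in m.
Only numpy, scipy, OpenCV 4.12 (cv2) and the standard library are available. Lean on these libraries where they do the work, as an engineer would, in place of code of your own. Each camera call takes 0.05 s, during which the arm holds its last target. There are 200 camera calls.

## Working session

There is one attempt and no reset: what is moved stays moved. The work goes in short steps, Python scripts to look and compute and a tool call to move; the robot and the scene stay as the last step left them, time stands still between calls to the robot, and variables do not carry over. Pictures are saved under pics/ and viewed, about 12 in all and at most 16, crops included, and the job is handed in when it is done.

Besides the shell and the picture viewer there is one more tool, called after ">>>" as name(argument=value, ...), one argument or row to a line, values as JSON. carry_out: Moves the arm, as the interface text tells. Its arguments: {"type":"object","properties":{"deltas":{"type":"string"},"squeeze":{"type":"number"}},"required":["deltas"]}

```bash
mkdir -p pics; python3 - <<'E'
from rig import manip, eyes
import cv2
s=manip.observe()
for k,v in s.items(): print(k,v)
for n in ["scene","top"]:
    im=eyes.read_camera(n); cv2.imwrite(f"pics/{n}0.png",cv2.cvtColor(im,cv2.COLOR_RGB2BGR)); print(n,eyes.camera_model(n))
print(eyes.camera_model("wrist"))
E
```

```text
time 0.0
joint_pos [ 9.32597913e+01  2.33867864e+00  4.80200776e+00 -2.66451418e-02
 -9.25610472e+01 -1.91203970e+01]
joint_velocities [-0.06469067 -0.06674228  0.12719096 -0.07408906 -0.0928535  -0.13858116]
joint_efforts [ 9.37658624e-04 -3.68213582e+01  3.47404611e+01  6.93169355e+00
 -5.45121700e-03 -2.96239406e-06]
eef_pos [0.16380116 0.57686906 0.23027531]
orientation [[-9.61935038e-01 -3.66848376e-04 -2.73277967e-01]
 [ 2.73278187e-01 -1.72916379e-03 -9.61933492e-01]
 [-1.19658626e-04 -9.99998438e-01  1.76359489e-03]]
force [-0.16466522 -0.68656875  0.02500472]
ft_torque [-0.02973669 -0.04732544 -0.00345988]
width 0.08529811902668549
scene {'fx': 448.071751373496, 'fy': 448.071751373496, 'cx': 319.52086378398093, 'cy': 194.0758951446583, 'rvec': array([ 2.14151034,  0.61957465, -0.31848985]), 'tvec': array([-0.52800602, -0.06425276,  1.5128695 ])}
top {'fx': 441.64782211221706, 'fy': 441.64782211221706, 'cx': 318.88895326830567, 'cy': 211.06991626192595, 'rvec': array([ 2.15131664, -2.14462894,  0.18702046]), 'tvec': array([0.03452377, 0.60937836, 1.2584536 ])}
{'fx': 307.6660114818123, 'fy': 307.6660114818123, 'cx': 321.57892397905204, 'cy': 201.9513079470675, 'rvec': array([-1.77333191,  2.34884615,  0.34467712]), 'tvec': array([ 0.59835394, -0.03794822,  0.37931801])}
```

View pics/top0.png

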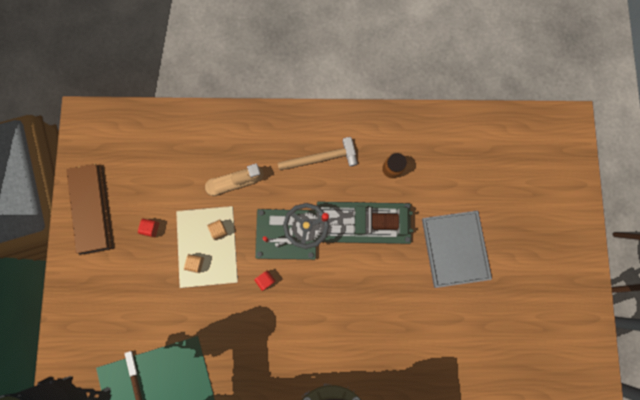

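View pics/scene0.png

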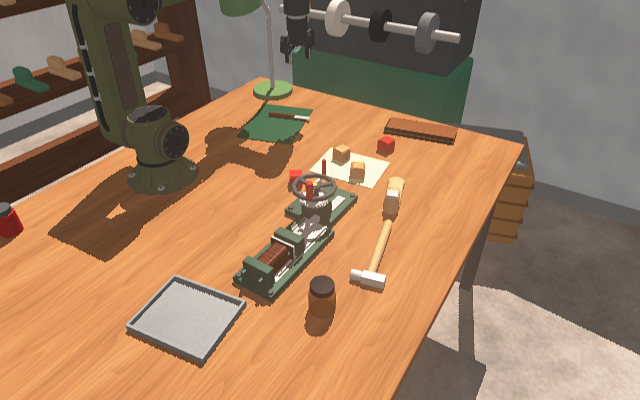

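```bash
cat > h.py <<'E'
from rig import manip, eyes
import cv2, numpy as np
def K(m): return np.array([[m['fx'],0,m['cx']],[0,m['fy'],m['cy']],[0,0,1.]])
def ray(m,u,v,z):
    R=cv2.Rodrigues(np.array(m['rvec']))[0]; c=-R.T@m['tvec']
    d=R.T@np.linalg.inv(K(m))@[u,v,1.]
    return c+d*(z-c[2])/d[2]
def proj(m,P):
    p,_=cv2.projectPoints(np.array(P,float).reshape(-1,3),np.array(m['rvec']),np.array(m['tvec']),K(m),None); return p.reshape(-1,2)
def snap(n,f):
    m=eyes.camera_model(n); im=cv2.cvtColor(eyes.read_camera(n),cv2.COLOR_RGB2BGR); cv2.imwrite(f"pics/{f}.png",im); return m,im
def crop(im,x0,x1,y0,y1,s): return cv2.resize(im[y0:y1,x0:x1],None,fx=s,fy=s,interpolation=cv2.INTER_CUBIC)
E
python3 - <<'E'
from h import *
im=cv2.imread("pics/top0.png"); m=eyes.camera_model("top")
a=crop(im,170,370,200,275,4); b=crop(im,260,500,200,290,3.3333)
o=np.zeros((600,800,3),np.uint8); o[:300]=a; o[300:300+b.shape[0],:b.shape[1]]=b[:300,:800]
cv2.imwrite("pics/c1.png",o)
snap("wrist","w0")
for n,u,v,z in [("tabs",264,239,.125),("knob",324,216,.149),("hub",306,226,.118),("tray",457,248,.0),("mat",207,246,.002),("f1",219,229,.046),("f2",194,263,.046),("jaw",411,222,.07)]:
    print(n,ray(m,u,v,z).round(4))
E
```

```text
tabs [0.5187 0.1884 0.125 ]
knob [0.5797 0.0243 0.149 ]
hub [0.556  0.0734 0.118 ]
tray [ 0.5049 -0.3848  0.    ]
mat [0.5085 0.3723 0.002 ]
f1 [0.555 0.329 0.046]
f2 [0.4558 0.3974 0.046 ]
jaw [ 0.5748 -0.2308  0.07  ]
```

View pics/c1.png

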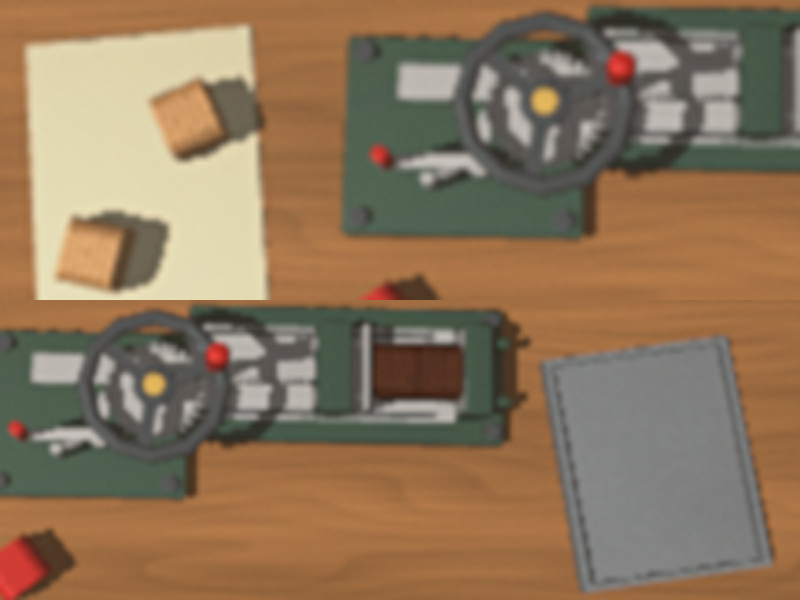

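View pics/w0.png

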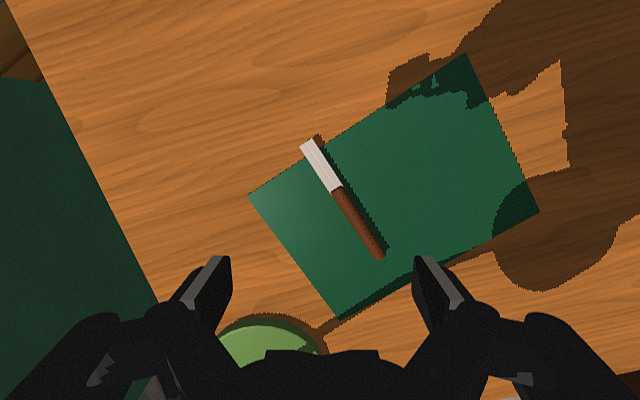

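```bash
cat >> h.py <<'E'
def go(pos,ang,n,open_=1,st=None):
    """rows to bring tool (pointing down) to pos with tool z at world angle ang (deg), n rows"""
    s=manip.observe(); p=s['eef_pos']; R=np.array(s['orientation'])
    a=np.radians(ang); z=np.array([np.cos(a),np.sin(a),0]); y=np.array([0,0,-1.]); T=np.c_[np.cross(y,z),y,z]
    from scipy.spatial.transform import Rotation as Ro
    rv=Ro.from_matrix(R.T@T).as_rotvec()
    d=(np.array(pos)-p)/n; step=Ro.from_rotvec(rv/n).as_matrix(); out=[]
    for i in range(n):
        t=R.T@d; out.append(" ".join(f"{v:.2f}" for v in np.r_[t/.04,np.degrees(rv/n)/8,open_])); R=R@step
    print("; ".join(out))
E
python3 - <<'E'
from h import *
s=manip.observe(); m=eyes.camera_model("wrist"); R=cv2.Rodrigues(m['rvec'])[0]; c=-R.T@m['tvec']
T=np.array(s['orientation'])
print("cam in tool",T.T@(c-s['eef_pos']), "fwd",T.T@R[2],"right",T.T@R[0])
go([0.44,0.1,0.29],180,12); go([0.46,0.3,0.28],180,12)
E
```

```text
cam in tool [-0.07359738 -0.14219861  0.00066535] fwd [2.89286993e-01 9.57242068e-01 8.11628886e-04] right [ 2.75988787e-04 -9.31288438e-04  9.99999528e-01]
-0.82 -0.12 0.80 -0.00 0.77 -0.00 1.00; -0.91 -0.12 0.71 -0.00 0.77 -0.00 1.00; -0.98 -0.12 0.60 -0.00 0.77 -0.00 1.00; -1.04 -0.12 0.50 -0.00 0.77 -0.00 1.00; -1.08 -0.12 0.38 -0.00 0.77 -0.00 1.00; -1.12 -0.12 0.26 -0.00 0.77 -0.00 1.00; -1.14 -0.12 0.14 -0.00 0.77 -0.00 1.00; -1.15 -0.12 0.02 -0.00 0.77 -0.00 1.00; -1.14 -0.12 -0.11 -0.00 0.77 -0.00 1.00; -1.13 -0.12 -0.23 -0.00 0.77 -0.00 1.00; -1.09 -0.12 -0.35 -0.00 0.77 -0.00 1.00; -1.05 -0.12 -0.47 -0.00 0.77 -0.00 1.00
-0.75 -0.10 0.39 -0.00 0.77 -0.00 1.00; -0.79 -0.10 0.30 -0.00 0.77 -0.00 1.00; -0.82 -0.10 0.22 -0.00 0.77 -0.00 1.00; -0.84 -0.10 0.13 -0.00 0.77 -0.00 1.00; -0.84 -0.10 0.04 -0.00 0.77 -0.00 1.00; -0.84 -0.10 -0.05 -0.00 0.77 -0.00 1.00; -0.83 -0.10 -0.14 -0.00 0.77 -0.00 1.00; -0.81 -0.10 -0.23 -0.00 0.77 -0.00 1.00; -0.78 -0.10 -0.32 -0.00 0.77 -0.00 1.00; -0.74 -0.10 -0.40 -0.00 0.77 -0.00 1.00; -0.70 -0.10 -0.48 -0.00 0.77 -0.00 1.00; -0.64 -0.10 -0.55 -0.00 0.77 -0.00 1.00
```

>>> carry_out(
  deltas="-0.75 -0.10 0.39 0 0.77 0 1; -0.79 -0.10 0.30 0 0.77 0 1; -0.82 -0.10 0.22 0 0.77 0 1; -0.84 -0.10 0.13 0 0.77 0 1; -0.84 -0.10 0.04 0 0.77 0 1; -0.84 -0.10 -0.05 0 0.77 0 1; -0.83 -0.10 -0.14 0 0.77 0 1; -0.81 -0.10 -0.23 0 0.77 0 1; -0.78 -0.10 -0.32 0 0.77 0 1; -0.74 -0.10 -0.40 0 0.77 0 1; -0.70 -0.10 -0.48 0 0.77 0 1; -0.64 -0.10 -0.55 0 0.77 0 1",
  squeeze=20,
)

```text
time: 1.35
eef_pos: [0.4607, 0.2992, 0.2792]
orientation: [[0.0, -0.0, -1.0], [1.0, -0.0, 0.0], [-0.0, -1.0, 0.0]]
force: [0.6, 0.6, -0.3]
width: 0.0855
```

```bash
python3 - <<'E'
from h import *
import pickle
m,im=snap("wrist","w1"); pickle.dump(m,open("w1.p","wb"))
print(manip.observe()['eef_pos'])
go([0.48,0.02,0.29],180,8,0)
E
```

```text
[0.46326969 0.29637406 0.27990468]
-0.86 -0.03 -0.06 0.00 -0.01 -0.00 0.00; -0.86 -0.03 -0.06 0.00 -0.01 -0.00 0.00; -0.86 -0.03 -0.06 0.00 -0.01 -0.00 0.00; -0.86 -0.03 -0.06 0.00 -0.01 -0.00 0.00; -0.86 -0.03 -0.06 0.00 -0.01 -0.00 0.00; -0.86 -0.03 -0.06 0.00 -0.01 -0.00 0.00; -0.86 -0.03 -0.05 0.00 -0.01 -0.00 0.00; -0.86 -0.03 -0.05 0.00 -0.01 -0.00 0.00
```

View pics/w1.png

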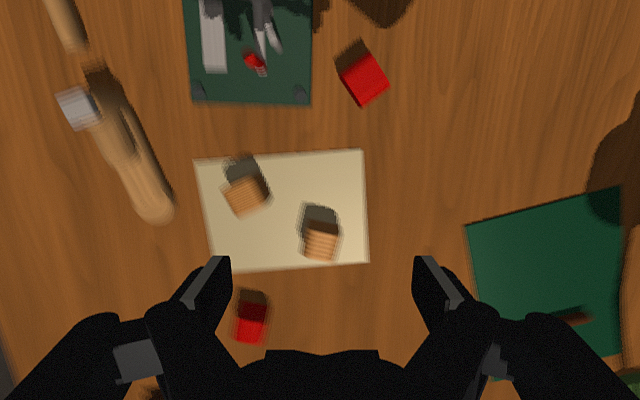

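>>> carry_out(
  deltas="-0.86 -0.03 -0.06 0 0 0 0; -0.86 -0.03 -0.06 0 0 0 0; -0.86 -0.03 -0.06 0 0 0 0; -0.86 -0.03 -0.06 0 0 0 0; -0.86 -0.03 -0.06 0 0 0 0; -0.86 -0.03 -0.06 0 0 0 0; -0.86 -0.03 -0.05 0 0 0 0; -0.86 -0.03 -0.05 0 0 0 0; 0 0 0 0 0 0 0; 0 0 0 0 0 0 0; 0 0 0 0 0 0 0",
)

```text
time: 2.5
eef_pos: [0.4793, 0.0256, 0.2886]
orientation: [[-0.004, -0.0, -1.0], [1.0, -0.0, -0.004], [-0.0, -1.0, 0.0]]
force: [-0.4, 0.3, 0.1]
width: -0.0001
```

```bash
python3 - <<'E'
from h import *
import pickle
m,im=snap("wrist","w2"); pickle.dump(m,open("w2.p","wb"))
print(manip.observe()['eef_pos'])
cv2.imwrite("pics/w2c.png",crop(im,130,460,0,245,2.42))
E
```

```text
[0.47933944 0.02588587 0.28862867]
```

View pics/w2c.png

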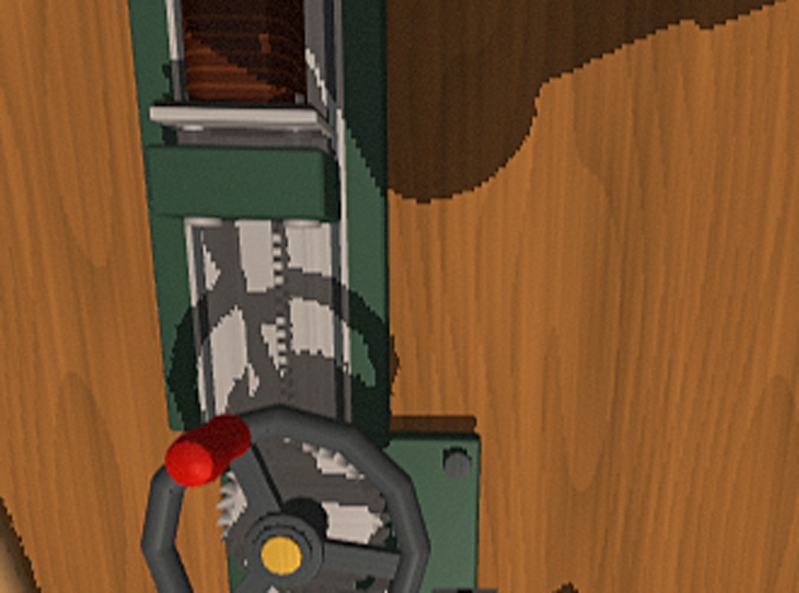

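```bash
python3 - <<'E'
from h import *
import pickle
m=pickle.load(open("w2.p","rb")); s=330/799
g=lambda u,v,z: ray(m,130+u*s,v*s,z).round(4)
for n,u,v,z in [("bedL",130,0,.02),("bedL",149,215,.02),("bedL",169,428,.02),("bedR",385,0,.02),("bedR",388,215,.02),("bedR",390,440,.02),
 ("jL",147,145,.072),("jR",324,148,.072),("hub.13",281,556,.13),("hub.14",281,556,.14),("ktop",192,463,.173),("kbot",228,432,.125),("padL",151,106,.069),("padR",322,110,.069)]: print(n,g(u,v,z))
t=eyes.camera_model("top")
for u,v,z in [(265.25,239,.135),(306,225.25,.13),(325.2,216.7,.173)]: print(ray(t,u,v,z).round(4))
E
```

```text
bedL [ 0.6403 -0.1697  0.02  ]
bedL [ 0.6427 -0.0725  0.02  ]
bedL [0.6448 0.0402 0.02  ]
bedR [ 0.5177 -0.1701  0.02  ]
bedR [ 0.5187 -0.073   0.02  ]
bedR [0.5206 0.0465 0.02  ]
jL [ 0.6194 -0.0986  0.072 ]
jR [ 0.5413 -0.0976  0.072 ]
hub.13 [0.5581 0.0727 0.13  ]
hub.14 [0.5554 0.0687 0.14  ]
ktop [0.5762 0.0197 0.173 ]
kbot [0.5779 0.019  0.125 ]
padL [ 0.617  -0.1147  0.069 ]
padR [ 0.5419 -0.1134  0.069 ]
[0.5178 0.1839 0.135 ]
[0.5566 0.0733 0.13  ]
[0.5744 0.0218 0.173 ]
```

```bash
python3 - <<'E'
from h import *
go([0.548,0.182,0.22],179,6,0)
E
```

```text
0.65 0.29 -0.29 -0.00 0.03 -0.00 0.00; 0.65 0.29 -0.29 -0.00 0.03 -0.00 0.00; 0.65 0.29 -0.28 -0.00 0.03 -0.00 0.00; 0.65 0.29 -0.28 -0.00 0.03 -0.00 0.00; 0.65 0.29 -0.28 -0.00 0.03 -0.00 0.00; 0.65 0.29 -0.28 -0.00 0.03 -0.00 0.00
```

>>> carry_out(
  deltas="0.65 0.29 -0.29 0 0.03 0 0; 0.65 0.29 -0.29 0 0.03 0 0; 0.65 0.29 -0.28 0 0.03 0 0; 0.65 0.29 -0.28 0 0.03 0 0; 0.65 0.29 -0.28 0 0.03 0 0; 0.65 0.29 -0.28 0 0.03 0 0; 0 0 0 0 0 0 0; 0 0.7 0 0 0 0 0; 0 0.7 0 0 0 0 0; 0 0.7 0 0 0 0 0; 0 0.7 0 0 0 0 0; 0 0 0 0 0 0 0",
)

```text
time: 3.75
eef_pos: [0.5459, 0.1802, 0.1029]
orientation: [[0.021, -0.007, -1.0], [1.0, -0.003, 0.021], [-0.003, -1.0, 0.007]]
force: [0.3, -0.3, -0.7]
width: -0.0001
```

>>> carry_out(
  deltas="0 0 0.12 0 0 0 0; 0 0 0.12 0 0 0 0; 0 0 0.12 0 0 0 0; 0 0 0.12 0 0 0 0; 0 0 0.12 0 0 0 0; 0 0 0.12 0 0 0 0; 0 0 0.12 0 0 0 0; 0 0 0.12 0 0 0 0; 0 0 0.1 0 0 0 0; 0 0 0 0 0 0 0",
)

```text
time: 4.75
eef_pos: [0.5057, 0.1816, 0.1074]
orientation: [[0.021, 0.0, -1.0], [1.0, 0.0, 0.021], [0.0, -1.0, -0.0]]
force: [-0.8, 0.1, 0.4]
width: 0.0002
```

```bash
python3 - <<'E'
from h import *
m,im=snap("top","t2"); m2,im2=snap("scene","s2")
t=eyes.camera_model("top"); sc=eyes.camera_model("scene")
a=crop(im,240,340,190,265,4); u,v=proj(sc,[.52,.18,.12])[0].astype(int); print(u,v)
b=crop(im2,u-50,u+50,v-38,v+37,4)
cv2.imwrite("pics/c2.png",np.hstack([a,b]))
E
```

```text
321 164
```

View pics/c2.png

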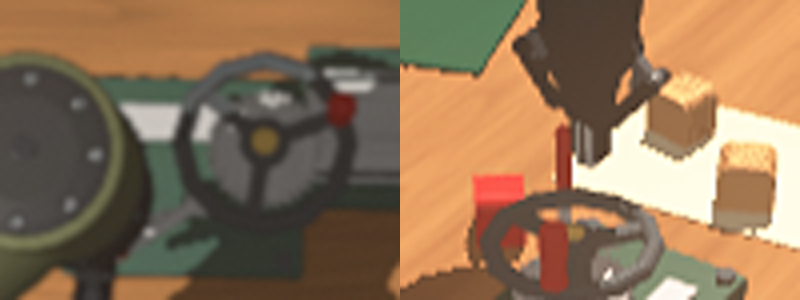

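```bash
python3 - <<'E'
from h import *
s=manip.observe(); print(s['eef_pos'])
# after rising 0.11 up
import builtins
p=np.array([0.5057,0.1816,.2174]); 
_o=manip.observe
class M: 
    def observe(self): d=dict(_o()); d['eef_pos']=p; return d
import h; h.manip=M()
h.go([0.577,0.0195,0.2174],179,5,.5)
E
```

```text
[0.5059847  0.181643   0.10732545]
-0.80 0.00 -0.37 0.00 -0.01 -0.00 0.50; -0.80 0.00 -0.37 0.00 -0.01 -0.00 0.50; -0.80 0.00 -0.37 0.00 -0.01 -0.00 0.50; -0.80 0.00 -0.37 0.00 -0.01 -0.00 0.50; -0.80 0.00 -0.37 0.00 -0.01 -0.00 0.50
```

>>> carry_out(
  deltas="0 -0.9 0 0 0 0 0; 0 -0.9 0 0 0 0 0; 0 -0.95 0 0 0 0 0; -0.80 0.00 -0.37 0 0 0 0.5; -0.80 0.00 -0.37 0 0 0 0.5; -0.80 0.00 -0.37 0 0 0 0.5; -0.80 0.00 -0.37 0 0 0 0.5; -0.80 0.00 -0.37 0 0 0 0.5; 0 0 0 0 0 0 0.5; 0 0 0 0 0 0 0.5",
)

```text
time: 5.85
eef_pos: [0.5768, 0.0193, 0.2169]
orientation: [[0.023, -0.001, -1.0], [1.0, -0.0, 0.023], [-0.0, -1.0, 0.001]]
force: [0.1, 0.0, -0.5]
width: 0.0427
```

```bash
python3 - <<'E'
from h import *
m,im=snap("wrist","w3"); s=manip.observe(); print(s['eef_pos'],s['width'])
hsv=cv2.cvtColor(im,cv2.COLOR_BGR2HSV); k=((hsv[...,0]<6)|(hsv[...,0]>174))&(hsv[...,1]>180)&(hsv[...,2]>80)
n,l,st,c=cv2.connectedComponentsWithStats(k.astype(np.uint8)); 
print([(st[i].tolist(),c[i].round(1).tolist()) for i in range(1,n) if st[i][4]>60], proj(m,[[.577,.0195,.173],[.577,.0195,.125],[.577,.0195,.149]]))
cv2.imwrite("pics/w3c.png",crop(im,200,440,80,300,2.2))
E
```

```text
[0.5766114  0.02005481 0.21699053] 0.04275288982212355
[([305, 212, 28, 30, 551], [318.3, 227.8])] [[320.57323389 229.28815185]
 [320.77582616 206.79544282]
 [320.68498046 216.88154213]]
```

View pics/w3c.png

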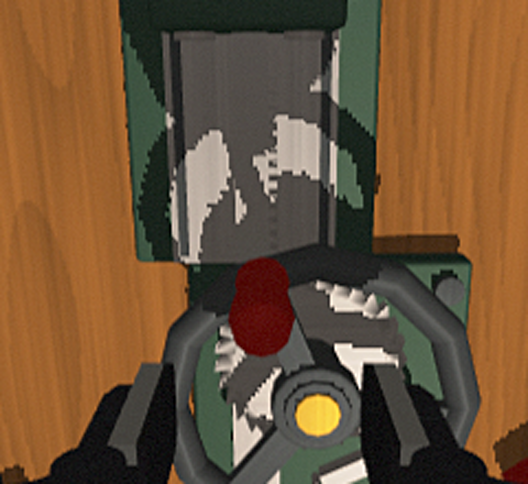

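>>> carry_out(
  deltas="0 0.5 0 0 0 0 0.5; 0 0.5 0 0 0 0 0.5; 0 0.5 0 0 0 0 0.5; 0 0.45 0 0 0 0 0.5; 0 0 0 0 0 0 0.5; 0 0 0 0 0 0 0; 0 0 0 0 0 0 0; 0 0 0 0 0 0 0; 0 0 0 0 0 0 0; 0 0 0 0 0 0 0",
  squeeze=20,
)

```text
time: 6.9
eef_pos: [0.5782, 0.0206, 0.141]
orientation: [[0.021, 0.005, -1.0], [1.0, 0.001, 0.021], [0.001, -1.0, -0.004]]
force: [5.3, 0.5, -2.5]
width: 0.0196
```

```bash
cat >> h.py <<'E'
H=np.array([.557,.073])
def arc(a0,step,n,ang=178.7,op=0,r=.056,k0=0):
    """rows (tool x, z) carrying the knob round from world angle a0 by n steps of step rad"""
    a=np.radians(ang); z=np.array([np.cos(a),np.sin(a)]); x=np.array([z[1],-z[0]])
    x=np.cross([0,0,-1],[*z,0])[:2]
    P=lambda q: r*np.array([np.cos(q),np.sin(q)])
    for k in range(0,n,12):
        print("; ".join("%.2f 0 %.2f 0 0 0 %g"%(x@d/.04,z@d/.04,op) for i in range(k,min(k+12,n)) for d in [P(a0+step*(i+1))-P(a0+step*i)]))
E
python3 - <<'E'
from h import *
s=manip.observe(); print(s['eef_pos'],s['width'],s['force'])
d=s['eef_pos'][:2]-H; a=np.arctan2(d[1],d[0]); print(np.hypot(*d),a)
arc(a,.09,48)
E
```

```text
[0.5781966  0.0205713  0.14103646] 0.01956199166672351 [ 5.3344191   0.53424142 -2.48837024]
0.05655143138301605 -1.1865938355637953
0.06 0 -0.11 0 0 0 0; 0.06 0 -0.11 0 0 0 0; 0.07 0 -0.10 0 0 0 0; 0.08 0 -0.09 0 0 0 0; 0.09 0 -0.09 0 0 0 0; 0.10 0 -0.08 0 0 0 0; 0.11 0 -0.07 0 0 0 0; 0.11 0 -0.06 0 0 0 0; 0.12 0 -0.05 0 0 0 0; 0.12 0 -0.04 0 0 0 0; 0.12 0 -0.03 0 0 0 0; 0.12 0 -0.02 0 0 0 0
0.13 0 -0.00 0 0 0 0; 0.13 0 0.01 0 0 0 0; 0.12 0 0.02 0 0 0 0; 0.12 0 0.03 0 0 0 0; 0.12 0 0.04 0 0 0 0; 0.12 0 0.05 0 0 0 0; 0.11 0 0.06 0 0 0 0; 0.10 0 0.07 0 0 0 0; 0.10 0 0.08 0 0 0 0; 0.09 0 0.09 0 0 0 0; 0.08 0 0.10 0 0 0 0; 0.07 0 0.10 0 0 0 0
0.06 0 0.11 0 0 0 0; 0.05 0 0.11 0 0 0 0; 0.04 0 0.12 0 0 0 0; 0.03 0 0.12 0 0 0 0; 0.02 0 0.12 0 0 0 0; 0.01 0 0.13 0 0 0 0; -0.00 0 0.13 0 0 0 0; -0.01 0 0.13 0 0 0 0; -0.02 0 0.12 0 0 0 0; -0.03 0 0.12 0 0 0 0; -0.05 0 0.12 0 0 0 0; -0.06 0 0.11 0 0 0 0
-0.07 0 0.11 0 0 0 0; -0.08 0 0.10 0 0 0 0; -0.08 0 0.09 0 0 0 0; -0.09 0 0.09 0 0 0 0; -0.10 0 0.08 0 0 0 0; -0.11 0 0.07 0 0 0 0; -0.11 0 0.06 0 0 0 0; -0.12 0 0.05 0 0 0 0; -0.12 0 0.04 0 0 0 0; -0.12 0 0.03 0 0 0 0; -0.13 0 0.02 0 0 0 0; -0.13 0 0.00 0 0 0 0
```

>>> carry_out(
  deltas="0.06 0 -0.11 0 0 0 0; 0.06 0 -0.11 0 0 0 0; 0.07 0 -0.10 0 0 0 0; 0.08 0 -0.09 0 0 0 0; 0.09 0 -0.09 0 0 0 0; 0.10 0 -0.08 0 0 0 0; 0.11 0 -0.07 0 0 0 0; 0.11 0 -0.06 0 0 0 0; 0.12 0 -0.05 0 0 0 0; 0.12 0 -0.04 0 0 0 0; 0.12 0 -0.03 0 0 0 0; 0.12 0 -0.02 0 0 0 0",
)

```text
time: 8.1
eef_pos: [0.6141, 0.0642, 0.141]
orientation: [[0.023, 0.005, -1.0], [1.0, -0.002, 0.023], [-0.002, -1.0, -0.005]]
force: [8.0, -8.1, -0.7]
width: 0.019
```

```bash
python3 - <<'E'
from h import *
s=manip.observe(); print(s['eef_pos'],s['width'],s['force'])
d=s['eef_pos'][:2]-H; a=np.arctan2(d[1],d[0]); print(np.hypot(*d),a)
E
```

```text
[0.61411797 0.06422793 0.14100805] 0.01899497162061926 [ 8.03494028 -8.05469601 -0.72588384]
0.05778763981314847 -0.15238757004689923
```

>>> carry_out(
  deltas="0.13 0 -0.03 0 0 0 0; 0.13 0 0 0 0 0 0; 0.12 0 0.02 0 0 0 0; 0.12 0 0.03 0 0 0 0; 0.12 0 0.04 0 0 0 0; 0.12 0 0.05 0 0 0 0; 0.11 0 0.06 0 0 0 0; 0.10 0 0.07 0 0 0 0; 0.10 0 0.08 0 0 0 0; 0.09 0 0.09 0 0 0 0; 0.08 0 0.10 0 0 0 0; 0.07 0 0.10 0 0 0 0",
)

```text
time: 9.3
eef_pos: [0.5908, 0.1192, 0.141]
orientation: [[0.021, 0.006, -1.0], [1.0, 0.002, 0.021], [0.002, -1.0, -0.006]]
force: [8.6, 0.7, -0.7]
width: 0.0192
```

>>> carry_out(
  deltas="0.06 0 0.11 0 0 0 0; 0.05 0 0.11 0 0 0 0; 0.04 0 0.12 0 0 0 0; 0.03 0 0.12 0 0 0 0; 0.02 0 0.12 0 0 0 0; 0.01 0 0.13 0 0 0 0; 0 0 0.13 0 0 0 0; -0.01 0 0.13 0 0 0 0; -0.02 0 0.12 0 0 0 0; -0.03 0 0.12 0 0 0 0; -0.05 0 0.12 0 0 0 0; -0.06 0 0.11 0 0 0 0",
)

```text
time: 10.5
eef_pos: [0.5325, 0.1225, 0.141]
orientation: [[0.02, 0.005, -1.0], [1.0, 0.003, 0.02], [0.003, -1.0, -0.005]]
force: [6.0, 3.7, -0.2]
width: 0.0194
```

```bash
python3 - <<'E'
from h import *
s=manip.observe(); print(s['eef_pos'],s['width'],s['force'])
d=s['eef_pos'][:2]-H; a=np.arctan2(d[1],d[0]); print(np.hypot(*d),a)
E
```

```text
[0.5325402  0.12246866 0.14096482] 0.019359104107235386 [ 6.00419151  3.70879858 -0.23357648]
0.05518541654721032 2.0299943485617753
```

>>> carry_out(
  deltas="-0.07 0 0.11 0 0 0 0; -0.08 0 0.10 0 0 0 0; -0.08 0 0.09 0 0 0 0; -0.09 0 0.09 0 0 0 0; -0.10 0 0.08 0 0 0 0; -0.11 0 0.07 0 0 0 0; -0.11 0 0.06 0 0 0 0; -0.12 0 0.05 0 0 0 0; -0.12 0 0.04 0 0 0 0; -0.12 0 0.03 0 0 0 0; 0 0 0 0 0 0 0",
)

```text
time: 11.6
eef_pos: [0.5037, 0.0827, 0.1409]
orientation: [[0.021, 0.007, -1.0], [1.0, 0.003, 0.021], [0.004, -1.0, -0.007]]
force: [9.8, 1.0, -2.0]
width: 0.0191
```

```bash
python3 - <<'E'
from h import *
h=np.array([.5585,.073])
s=manip.observe(); print(s['eef_pos'],s['width'],s['force'])
d=s['eef_pos'][:2]-h; a=np.arctan2(d[1],d[0]); print(np.hypot(*d),a, a+1.211)
E
```

```text
[0.50371396 0.08274635 0.14094934] 0.019086500657149025 [ 9.75850923  1.0226215  -1.9653345 ]
0.05564622041988392 2.9655360148459833 4.176536014845984
```

>>> carry_out(
  deltas="-0.07 0 -0.03 0 0 0 0; -0.06 0 0 0 0 0 0; -0.05 0 0 0 0 0 0; 0 0 0 0 0 0 0; 0 0 0 0 0 0 0",
)

```text
time: 12.1
eef_pos: [0.5033, 0.076, 0.1409]
orientation: [[0.02, 0.003, -1.0], [1.0, 0.003, 0.02], [0.004, -1.0, -0.003]]
force: [0.0, 6.9, 2.4]
width: 0.0194
```

>>> carry_out(
  deltas="-0.05 0 0 0 0 0 0; 0 0 0 0 0 0 0; 0 0 0 0 0 0 0",
)

```text
time: 12.4
eef_pos: [0.5033, 0.0754, 0.1409]
orientation: [[0.019, 0.004, -1.0], [1.0, 0.006, 0.019], [0.006, -1.0, -0.004]]
force: [0.0, 11.0, 2.8]
width: 0.0191
```

>>> carry_out(
  deltas="0 0 0 0 0 0 0.5; 0 0 0 0 0 0 0.5; 0 0 0 0 0 0 0.5; 0 -0.8 0 0 0 0 0.5; 0 -0.8 0 0 0 0 0.5; 0 -0.8 0 0 0 0 0.5; -0.9 -0.4 -0.3 0 0 0 1; -0.9 -0.4 -0.3 0 0 0 1; -0.9 -0.4 -0.3 0 0 0 1; -0.9 -0.4 -0.3 0 0 0 1; 0 0 0 0 0 0 1; 0 0 0 0 0 0 1",
)

```text
time: 13.6
eef_pos: [0.5471, -0.0738, 0.299]
orientation: [[0.024, -0.001, -1.0], [1.0, -0.0, 0.024], [-0.0, -1.0, 0.001]]
force: [-0.3, -0.1, -0.2]
width: 0.0853
```

```bash
python3 - <<'E'
from h import *
import pickle
m,im=snap("wrist","w4"); pickle.dump(m,open("w4.p","wb")); s=manip.observe(); print(s['eef_pos'])
m2,i2=snap("top","t4")
a=crop(im,150,470,0,250,1.6); b=crop(i2,400,500,200,290,4); c=crop(im,220,420,100,225,2)
o=np.zeros((600,800,3),np.uint8);o[:360,:400]=b; o[:400,400:800]=a[:400,56:456]
cv2.imwrite("pics/c4.png",crop(im,170,440,0,215,2.7)); cv2.imwrite("pics/c4b.png",b)
E
```

```text
[ 0.54687478 -0.0729801   0.29860893]
```

View pics/c4.png

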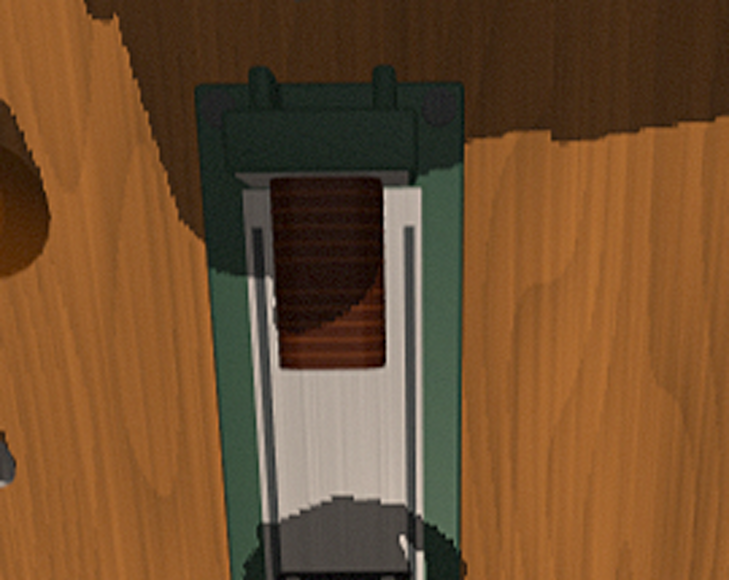

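```bash
python3 - <<'E'
from h import *
import pickle
m=pickle.load(open("w4.p","rb"))
g=lambda u,v,z: ray(m,170+u/2.7,v/2.7,z).round(4)
for n,u,v,z in [("jf",232,172,.07),("jf",412,175,.07),("bL",281,369,.064),("bR",384,367,.064),("btopL",272,178,.064),("btopR",381,177,.064),("bedL",195,86,.02),("bedR",464,84,.02),("bedL",222,400,.02),("bedR",464,400,.02)]: print(n,g(u,v,z))
t=eyes.camera_model("top")
# tray corners from c1 lower crop 3.333 scale
for u,v in [(542,364),(726,337),(773,563),(586,591)]: print(ray(t,260+u/3.3333,200+(v-300)/3.3333,.018).round(4))
O=np.array([.5795,-.1975]);ps=.0175
for y in (.02,.06): print(O+[ps*y,y])
E
```

```text
jf [ 0.6167 -0.1981  0.07  ]
jf [ 0.5428 -0.1952  0.07  ]
bL [ 0.6029 -0.1178  0.064 ]
bR [ 0.557  -0.1176  0.064 ]
btopL [ 0.6013 -0.1962  0.064 ]
btopR [ 0.5557 -0.1955  0.064 ]
bedL [ 0.6401 -0.2411  0.02  ]
bedR [ 0.518 -0.239  0.02 ]
bedL [ 0.6404 -0.0996  0.02  ]
bedR [ 0.5187 -0.0967  0.02  ]
[ 0.5904 -0.2782  0.018 ]
[ 0.616  -0.4479  0.018 ]
[ 0.4121 -0.4789  0.018 ]
[ 0.3872 -0.3103  0.018 ]
[ 0.57985 -0.1775 ]
[ 0.58055 -0.1375 ]
```

View pics/c4b.png

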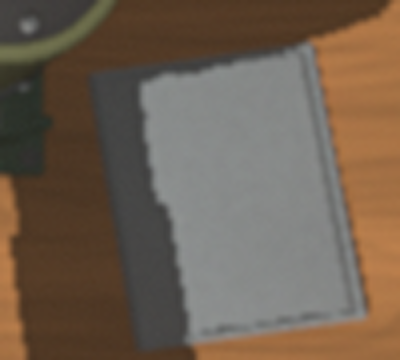

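```bash
python3 - <<'E'
from h import *
go([.5798,-.1375,.100],179.2,6,.78)
E
```

```text
-0.27 0.83 -0.14 -0.00 -0.01 -0.00 0.78; -0.27 0.83 -0.14 -0.00 -0.01 -0.00 0.78; -0.27 0.83 -0.14 -0.00 -0.01 -0.00 0.78; -0.27 0.83 -0.14 -0.00 -0.01 -0.00 0.78; -0.27 0.83 -0.14 -0.00 -0.01 -0.00 0.78; -0.27 0.83 -0.14 -0.00 -0.01 -0.00 0.78
```

>>> carry_out(
  deltas="-0.27 0.83 -0.14 0 0 0 0.78; -0.27 0.83 -0.14 0 0 0 0.78; -0.27 0.83 -0.14 0 0 0 0.78; -0.27 0.83 -0.14 0 0 0 0.78; -0.27 0.83 -0.14 0 0 0 0.78; -0.27 0.83 -0.14 0 0 0 0.78; 0 0 0 0 0 0 0.78; 0 0.6 0 0 0 0 0.78; 0 0.6 0 0 0 0 0.78; 0 0.6 0 0 0 0 0.78; 0 0 0 0 0 0 0.78; 0 0 0 0 0 0 0.78",
  squeeze=35,
)

```text
time: 14.9
eef_pos: [0.5798, -0.1378, 0.0298]
orientation: [[0.02, 0.001, -1.0], [1.0, -0.001, 0.02], [-0.001, -1.0, -0.001]]
force: [-0.3, 0.9, 1.2]
width: 0.0665
```

>>> carry_out(
  deltas="0 0 0 0 0 0 0.4; 0 0 0 0 0 0 0.4; 0 0 0 0 0 0 0.4; 0 0 0 0 0 0 0.4; 0 -0.3 0 0 0 0 0.4; 0 -0.8 0 0 0 0 0.4; 0 -0.8 0 0 0 0 0.4; 0 -0.6 0 0 0 0 0.4; 0 0 0 0 0 0 0.4",
)

```text
time: 15.8
eef_pos: [0.5812, -0.139, 0.1339]
orientation: [[0.021, 0.008, -1.0], [1.0, -0.001, 0.021], [-0.001, -1.0, -0.008]]
force: [0.4, -0.4, -0.9]
width: 0.0478
```

```bash
python3 - <<'E'
from h import *
c=np.array([.5014,-.3788]); a=np.radians(9); ex=np.array([np.cos(a),np.sin(a)]); ey=np.array([-ex[1],ex[0]])
print(c-.045*ex,c+.045*ex)
s=manip.observe(); print(s['eef_pos'],s['width'],s['force'])
go([*(c-.045*ex),.10],189,8,.4)
E
```

```text
[ 0.45695402 -0.38583955] [ 0.54584598 -0.37176045]
[ 0.58116455 -0.13897289  0.13388655] 0.04784816921889567 [ 0.39202676 -0.39933425 -0.86401021]
-0.78 0.10 0.37 0.01 -0.16 -0.00 0.40; -0.77 0.10 0.39 0.01 -0.16 -0.00 0.40; -0.76 0.10 0.41 0.01 -0.16 -0.00 0.40; -0.75 0.10 0.42 0.01 -0.16 -0.00 0.40; -0.74 0.10 0.44 0.01 -0.16 -0.00 0.40; -0.73 0.10 0.46 0.01 -0.16 -0.00 0.40; -0.72 0.11 0.47 0.01 -0.16 -0.00 0.40; -0.71 0.11 0.49 0.01 -0.16 -0.00 0.40
```

>>> carry_out(
  deltas="-0.78 0.10 0.37 0 -0.16 0 0.4; -0.77 0.10 0.39 0 -0.16 0 0.4; -0.76 0.10 0.41 0 -0.16 0 0.4; -0.75 0.10 0.42 0 -0.16 0 0.4; -0.74 0.10 0.44 0 -0.16 0 0.4; -0.73 0.10 0.46 0 -0.16 0 0.4; -0.72 0.11 0.47 0 -0.16 0 0.4; -0.71 0.11 0.49 0 -0.16 0 0.4; 0 0 0 0 0 0 0.4; 0 0.8 0 0 0 0 0.4; 0 0.8 0 0 0 0 0.4; 0 0 0 0 0 0 0.4",
)

```text
time: 17.0
eef_pos: [0.4518, -0.3824, 0.0258]
orientation: [[-0.156, -0.008, -0.988], [0.988, 0.006, -0.156], [0.007, -1.0, 0.007]]
force: [-0.9, 0.1, -2.0]
width: 0.0473
```

```bash
python3 - <<'E'
from h import *
s=manip.observe(); print(s['eef_pos'],s['width'],s['force'])
E
```

```text
[ 0.45175521 -0.38242764  0.02584427] 0.04733714278434286 [-0.93598844  0.10835546 -1.98647622]
```

>>> carry_out(
  deltas="0 0 0 0 0 0 0.4; 0 0 0 0 0 0 0.4",
)

```text
time: 17.2
eef_pos: [0.456, -0.3852, 0.0338]
orientation: [[-0.157, 0.002, -0.988], [0.988, -0.002, -0.157], [-0.002, -1.0, -0.002]]
force: [0.8, 0.3, -0.9]
width: 0.0475
```

>>> carry_out(
  deltas="0 0.2 0 0 0 0 0.4; 0 0.15 0 0 0 0 0.4; 0 0.08 0 0 0 0 0.4; 0 0 0 0 0 0 0.4; 0 0 0 0 0 0 0.4; 0 0 0 0 0 0 0.4",
)

```text
time: 17.8
eef_pos: [0.4555, -0.3852, 0.0168]
orientation: [[-0.157, 0.001, -0.988], [0.988, -0.002, -0.158], [-0.002, -1.0, -0.001]]
force: [-3.1, 3.8, 10.2]
width: 0.0474
```

>>> carry_out(
  deltas="0 0 0 0 0 0 0.75; 0 0 0 0 0 0 0.75; 0 0 0 0 0 0 0.75; 0 0 0 0 0 0 0.75; 0 -0.4 0 0 0 0 0.75; 0 -0.9 0 0 0 0 0.75; 0 -0.9 0 0 0 0 0.75; 0 0 0 0 0 0 0.75; 0 0 0 0 0 0 0.75",
)

```text
time: 18.7
eef_pos: [0.4556, -0.385, 0.1045]
orientation: [[-0.157, 0.003, -0.988], [0.988, -0.002, -0.157], [-0.002, -1.0, -0.003]]
force: [-0.1, -0.0, -0.3]
width: 0.0638
```

```bash
python3 - <<'E'
from h import *
s=manip.observe(); print(s['eef_pos'],s['width'],s['force'])
go([.5793,-.1775,.105],179.2,8,.78)
E
```

```text
[ 0.45563529 -0.38500508  0.10452691] 0.063815609114629 [-0.12740493 -0.0294386  -0.29519367]
0.58 -0.00 -0.48 0.00 0.15 -0.00 0.78; 0.59 -0.00 -0.47 0.00 0.15 -0.00 0.78; 0.60 -0.00 -0.46 0.00 0.15 -0.00 0.78; 0.61 -0.00 -0.45 0.00 0.15 -0.00 0.78; 0.62 -0.00 -0.43 0.00 0.15 -0.00 0.78; 0.63 -0.00 -0.42 0.00 0.15 -0.00 0.78; 0.64 -0.00 -0.41 0.00 0.15 -0.00 0.78; 0.65 -0.00 -0.39 0.00 0.15 -0.00 0.78
```

>>> carry_out(
  deltas="0.58 0 -0.48 0 0.15 0 0.78; 0.59 0 -0.47 0 0.15 0 0.78; 0.60 0 -0.46 0 0.15 0 0.78; 0.61 0 -0.45 0 0.15 0 0.78; 0.62 0 -0.43 0 0.15 0 0.78; 0.63 0 -0.42 0 0.15 0 0.78; 0.64 0 -0.41 0 0.15 0 0.78; 0.65 0 -0.39 0 0.15 0 0.78; 0 0 0 0 0 0 0.78; 0 0 0 0 0 0 0.78; 0 0 0 0 0 0 0.78",
)

```text
time: 19.8
eef_pos: [0.5778, -0.177, 0.1017]
orientation: [[0.01, -0.001, -1.0], [1.0, -0.0, 0.01], [-0.0, -1.0, 0.001]]
force: [0.5, -0.2, 0.2]
width: 0.0662
```

>>> carry_out(
  deltas="0 0.6 0 0 0 0 0.78; 0 0.6 0 0 0 0 0.78; 0 0.65 0 0 0 0 0.78; 0 0 0 0 0 0 0.78; 0 0 0 0 0 0 0.78; 0 0 0 0 0 0 0.4; 0 0 0 0 0 0 0.4; 0 0 0 0 0 0 0.4; 0 0 0 0 0 0 0.4; 0 0 0 0 0 0 0.4",
)

```text
time: 20.8
eef_pos: [0.5796, -0.1769, 0.0305]
orientation: [[0.01, 0.003, -1.0], [1.0, -0.001, 0.01], [-0.001, -1.0, -0.003]]
force: [-1.0, -0.7, 6.4]
width: 0.0476
```

>>> carry_out(
  deltas="0 -0.3 0 0 0 0 0.4; 0 -0.8 0 0 0 0 0.4; 0 -0.8 0 0 0 0 0.4; 0 -0.6 0 0 0 0 0.4; 0 0 0 0 0 0 0.4; 0 0 0 0 0 0 0.4; 0 0 0 0 0 0 0.4",
)

```text
time: 21.5
eef_pos: [0.5777, -0.1762, 0.127]
orientation: [[0.01, -0.002, -1.0], [1.0, 0.001, 0.01], [0.001, -1.0, 0.002]]
force: [0.2, 0.7, -0.9]
width: 0.0473
```

```bash
python3 - <<'E'
from h import *
s=manip.observe(); print(s['eef_pos'],s['width'],s['force'])
go([.5458,-.3718,.10],189,8,.4)
E
```

```text
[ 0.57773649 -0.17620492  0.12699801] 0.04729434319191259 [ 0.23426106  0.71976963 -0.91953732]
-0.61 0.08 0.09 -0.00 -0.15 0.00 0.40; -0.61 0.08 0.11 -0.00 -0.15 0.00 0.40; -0.61 0.08 0.12 -0.00 -0.15 0.00 0.40; -0.61 0.08 0.13 -0.00 -0.15 0.00 0.40; -0.60 0.08 0.14 -0.00 -0.15 0.00 0.40; -0.60 0.08 0.16 -0.00 -0.15 0.00 0.40; -0.60 0.08 0.17 -0.00 -0.15 0.00 0.40; -0.59 0.08 0.18 -0.00 -0.15 0.00 0.40
```

>>> carry_out(
  deltas="-0.61 0.08 0.09 0 -0.15 0 0.4; -0.61 0.08 0.11 0 -0.15 0 0.4; -0.61 0.08 0.12 0 -0.15 0 0.4; -0.61 0.08 0.13 0 -0.15 0 0.4; -0.60 0.08 0.14 0 -0.15 0 0.4; -0.60 0.08 0.16 0 -0.15 0 0.4; -0.60 0.08 0.17 0 -0.15 0 0.4; -0.59 0.08 0.18 0 -0.15 0 0.4; 0 0 0 0 0 0 0.4; 0 0.6 0 0 0 0 0.4; 0 0.6 0 0 0 0 0.4; 0 0.4 0 0 0 0 0.4",
)

```text
time: 22.7
eef_pos: [0.5455, -0.3712, 0.0354]
orientation: [[-0.157, -0.003, -0.988], [0.988, 0.002, -0.157], [0.002, -1.0, 0.003]]
force: [0.1, 1.0, -0.9]
width: 0.0475
```

>>> carry_out(
  deltas="0 0.1 0 0 0 0 0.4; 0 0 0 0 0 0 0.4; 0 0 0 0 0 0 0.4; 0 0 0 0 0 0 0.4",
)

```text
time: 23.1
eef_pos: [0.5474, -0.3726, 0.0361]
orientation: [[-0.157, 0.002, -0.988], [0.988, -0.001, -0.157], [-0.001, -1.0, -0.002]]
force: [0.3, 0.9, -0.5]
width: 0.0474
```

>>> carry_out(
  deltas="0 0.2 0 0 0 0 0.4; 0 0.15 0 0 0 0 0.4; 0 0.12 0 0 0 0 0.4; 0 0 0 0 0 0 0.4; 0 0 0 0 0 0 0.4; 0 0 0 0 0 0 0.4",
)

```text
time: 23.7
eef_pos: [0.5467, -0.3725, 0.0164]
orientation: [[-0.157, 0.0, -0.988], [0.988, -0.001, -0.157], [-0.001, -1.0, 0.0]]
force: [-2.3, 1.0, 4.6]
width: 0.0475
```

>>> carry_out(
  deltas="0 0 0 0 0 0 0.75; 0 0 0 0 0 0 0.75; 0 0 0 0 0 0 0.75; 0 0 0 0 0 0 0.75; 0 -0.4 0 0 0 0 0.75; 0 -0.9 0 0 0 0 0.75; 0 -0.9 0 0 0 0 0.75; 0 -0.9 0 0 0 0 0.75; 0 -0.9 0 0 0 0 0.75; 0 0 0 0 0 0 0.75; 0 0 0 0 0 0 1; 0 0 0 0 0 0 1",
)

```text
time: 24.9
eef_pos: [0.5464, -0.3721, 0.1753]
orientation: [[-0.157, -0.001, -0.988], [0.988, 0.001, -0.157], [0.001, -1.0, 0.001]]
force: [-0.4, 0.3, -0.5]
width: 0.0856
```

```bash
python3 - <<'E'
from h import *
s=manip.observe(); print(s['eef_pos'],s['width'],s['force'])
go([.50,.0,.28],179,12,1); go([.47,.28,.27],179,12,1)
m,im=snap("top","t5"); m2,i2=snap("wrist","w5"); 
cv2.imwrite("pics/c5.png",np.hstack([cv2.resize(im[180:300,170:500],None,fx=1.2,fy=1.2),cv2.resize(i2,None,fx=.625,fy=.625)[:144,:]]) )
cv2.imwrite("pics/c5.png",np.vstack([cv2.resize(im[195:295,170:500],(792,240)),cv2.resize(i2[40:330,70:570],(620,360))[:, :].copy() if 0 else np.pad(cv2.resize(i2[40:330,70:570],(620,360)),((0,0),(0,172),(0,0)))]))
E
```

```text
[ 0.54636058 -0.3720541   0.1753071 ] 0.08556066190937457 [-0.38973356  0.28192362 -0.51189538]
0.78 -0.22 -0.03 -0.00 0.10 0.00 1.00; 0.78 -0.22 -0.01 -0.00 0.10 0.00 1.00; 0.78 -0.22 -0.00 -0.00 0.10 0.00 1.00; 0.78 -0.22 0.01 -0.00 0.10 0.00 1.00; 0.78 -0.22 0.02 -0.00 0.10 0.00 1.00; 0.78 -0.22 0.03 -0.00 0.10 0.00 1.00; 0.78 -0.22 0.04 -0.00 0.10 0.00 1.00; 0.78 -0.22 0.05 -0.00 0.10 0.00 1.00; 0.78 -0.22 0.06 -0.00 0.10 0.00 1.00; 0.78 -0.22 0.08 -0.00 0.10 0.00 1.00; 0.78 -0.22 0.09 -0.00 0.10 0.00 1.00; 0.77 -0.22 0.10 -0.00 0.10 0.00 1.00
1.37 -0.20 -0.06 -0.00 0.10 0.00 1.00; 1.37 -0.20 -0.04 -0.00 0.10 0.00 1.00; 1.37 -0.20 -0.02 -0.00 0.10 0.00 1.00; 1.37 -0.20 0.00 -0.00 0.10 0.00 1.00; 1.37 -0.20 0.02 -0.00 0.10 0.00 1.00; 1.37 -0.20 0.04 -0.00 0.10 0.00 1.00; 1.37 -0.20 0.06 -0.00 0.10 0.00 1.00; 1.37 -0.20 0.08 -0.00 0.10 0.00 1.00; 1.36 -0.20 0.10 -0.00 0.10 0.00 1.00; 1.36 -0.20 0.12 -0.00 0.10 0.00 1.00; 1.36 -0.20 0.14 -0.00 0.10 0.00 1.00; 1.36 -0.20 0.16 -0.00 0.10 0.00 1.00
```

View pics/c5.png

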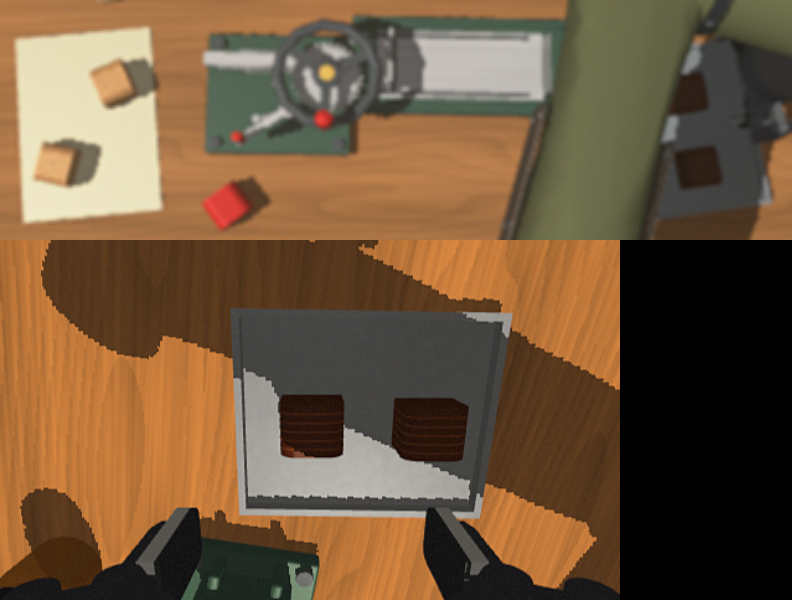

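>>> carry_out(
  deltas="0.78 -0.22 -0.03 0 0.1 0 1; 0.78 -0.22 -0.01 0 0.1 0 1; 0.78 -0.22 0 0 0.1 0 1; 0.78 -0.22 0.01 0 0.1 0 1; 0.78 -0.22 0.02 0 0.1 0 1; 0.78 -0.22 0.03 0 0.1 0 1; 0.78 -0.22 0.04 0 0.1 0 1; 0.78 -0.22 0.05 0 0.1 0 1; 0.78 -0.22 0.06 0 0.1 0 1; 0.78 -0.22 0.08 0 0.1 0 1; 0.78 -0.22 0.09 0 0.1 0 1; 0.77 -0.22 0.10 0 0.1 0 1",
)

```text
time: 26.2
eef_pos: [0.4984, 0.0007, 0.281]
orientation: [[0.011, -0.001, -1.0], [1.0, -0.001, 0.011], [-0.001, -1.0, 0.001]]
force: [0.4, -0.6, 1.0]
width: 0.0852
```

>>> carry_out(
  deltas="0.9 0 0 0 0 0 1; 0.9 0 0 0 0 0 1; 0.9 0 0 0 0 0 1; 0.9 0 0 0 0 0 1; 0.9 0 0 0 0 0 1; 0.9 0 0 0 0 0 1; 0.9 0 0 0 0 0 1; 0 0 0 0 0 0 1; 0 0 0 0 0 0 1; 0 0 0 0 0 0 1",
)

```text
time: 27.2
eef_pos: [0.5015, 0.2509, 0.2811]
orientation: [[0.011, -0.0, -1.0], [1.0, -0.001, 0.011], [-0.001, -1.0, 0.0]]
force: [0.4, -1.3, 0.5]
width: 0.0857
```

```bash
python3 - <<'E'
from h import *
import pickle
m,im=snap("wrist","w6"); pickle.dump(m,open("w6.p","wb")); s=manip.observe(); print(s['eef_pos'])
cv2.imwrite("pics/c6.png",crop(im,200,400,120,270,4))
E
```

```text
[0.50158338 0.250692   0.28138692]
```

View pics/c6.png

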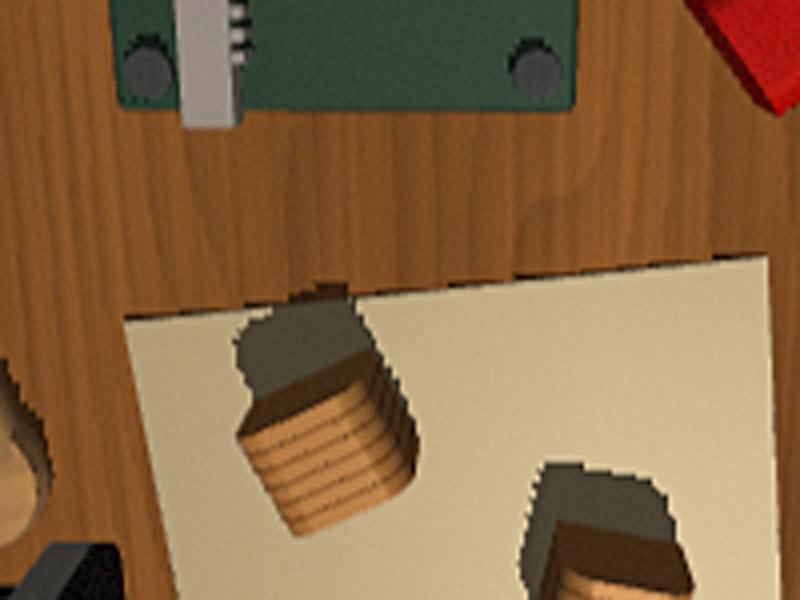

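```bash
cat >> h.py <<'E'
def hullpts(x,y,yaw,foot):
    q=np.linspace(0,np.pi/2,6); prof=[(-.024,0),(.024,0)]+[(.012+.012*np.cos(t),.032+.012*np.sin(t)) for t in q]+[(-.012-.012*np.cos(t),.032+.012*np.sin(t)) for t in q]
    c,s=np.cos(yaw),np.sin(yaw)
    return np.array([[x+c*a-s*b,y+s*a+c*b,foot+h] for a,h in prof for b in (-.02,.02)])
def fit(m,poly,x,y,yaw,foot):
    """fit block pose so its projected hull matches the polygon (image px)"""
    from scipy.optimize import minimize
    S=4; poly=np.array(poly); o=poly.min(0)-15; sz=((poly.max(0)+15-o)*S).astype(int)
    A=np.zeros(sz[::-1],np.uint8); cv2.fillConvexPoly(A,np.int32((poly-o)*S),1)
    def f(p):
        B=np.zeros_like(A); cv2.fillConvexPoly(B,cv2.convexHull(np.int32(np.round((proj(m,hullpts(p[0],p[1],p[2],foot))-o)*S))),1)
        return 1-(A&B).sum()/max(1,(A|B).sum())
    best=min((minimize(f,[x,y,yaw+d],method="Nelder-Mead",options=dict(initial_simplex=[[x,y,yaw+d],[x+.01,y,yaw+d],[x,y+.01,yaw+d],[x,y,yaw+d+.2]],xatol=1e-4,fatol=1e-4)) for d in (-.3,0,.3)),key=lambda r:r.fun)
    return best.x,best.fun
E
python3 - <<'E'
from h import *
import pickle
m=pickle.load(open("w6.p","rb"))
P=np.array([(250,392),(375,350),(419,442),(414,482),(390,500),(302,537),(238,435)])/4+[200,120]
x=ray(m,*P.mean(0),.024); print(x)
print(fit(m,P,x[0],x[1],0.4,.002)); print(fit(m,P,x[0],x[1],-0.4,.002))
for i,z in ((0,.002),(1,.002),(2,.002)): print(ray(m,*P[i],z).round(4))
E
```

```text
[0.55296323 0.34026818 0.024     ]
(array([0.55673813, 0.33774459, 0.38677512]), np.float64(0.04273913043478261))
(array([0.55678921, 0.33765632, 0.37767233]), np.float64(0.042471880835540876))
[0.588  0.3269 0.002 ]
[0.542  0.3114 0.002 ]
[0.5271 0.3471 0.002 ]
```

```bash
python3 - <<'E'
from h import *
go([.5568,.3378,.10],201.8,7,.85)
E
```

```text
0.31 0.65 -0.19 0.00 -0.40 -0.00 0.85; 0.30 0.65 -0.21 0.00 -0.40 -0.00 0.85; 0.29 0.65 -0.23 0.00 -0.40 -0.00 0.85; 0.28 0.65 -0.24 0.00 -0.40 -0.00 0.85; 0.26 0.65 -0.26 0.00 -0.40 -0.00 0.85; 0.25 0.65 -0.27 0.00 -0.40 -0.00 0.85; 0.23 0.65 -0.29 0.00 -0.40 -0.00 0.85
```

>>> carry_out(
  deltas="0.31 0.65 -0.19 0 -0.4 0 0.85; 0.30 0.65 -0.21 0 -0.4 0 0.85; 0.29 0.65 -0.23 0 -0.4 0 0.85; 0.28 0.65 -0.24 0 -0.4 0 0.85; 0.26 0.65 -0.26 0 -0.4 0 0.85; 0.25 0.65 -0.27 0 -0.4 0 0.85; 0.23 0.65 -0.29 0 -0.4 0 0.85; 0 0 0 0 0 0 0.85; 0 0 0 0 0 0 0.85; 0 0 0 0 0 0 0.85",
)

```text
time: 28.25
eef_pos: [0.5573, 0.3382, 0.1017]
orientation: [[-0.37, 0.003, -0.929], [0.929, 0.002, -0.37], [0.0, -1.0, -0.003]]
force: [-0.4, 0.8, 0.1]
width: 0.0724
```

```bash
python3 - <<'E'
from h import *
m,im=snap("wrist","w7"); s=manip.observe(); print(s['eef_pos'])
P=proj(m,hullpts(.5568,.3378,.38,.002)).astype(np.int32); cv2.polylines(im,[cv2.convexHull(P)],1,(0,255,0),1)
cv2.imwrite("pics/c7.png",crop(im,120,520,130,400,1.9))
E
```

```text
[0.55728806 0.33839663 0.1018576 ]
```

View pics/c7.png

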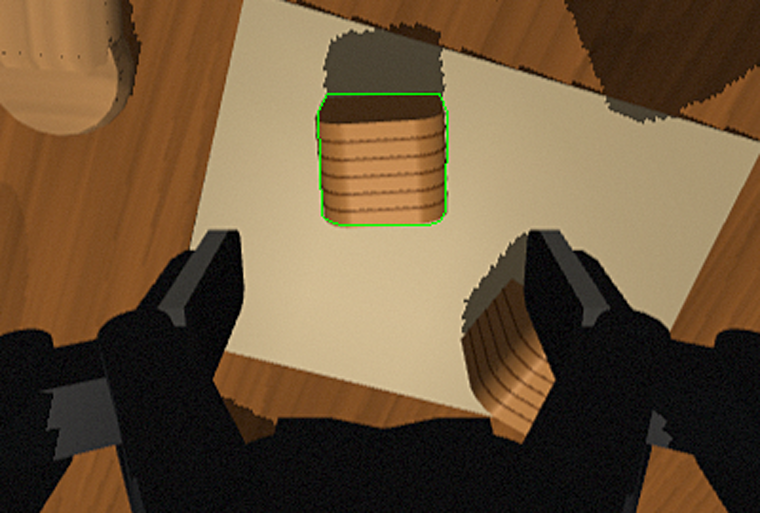

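>>> carry_out(
  deltas="0 0.6 0 0 0 0 0.85; 0 0.6 0 0 0 0 0.85; 0 0.6 0 0 0 0 0.85; 0 0.4 0 0 0 0 0.85; 0 0 0 0 0 0 0.85; 0 0 0 0 0 0 0.85; 0 0 0 0 0 0 0.4; 0 0 0 0 0 0 0.4; 0 0 0 0 0 0 0.4; 0 0 0 0 0 0 0.4; 0 0 0 0 0 0 0.4; 0 0 0 0 0 0 0.4",
)

```text
time: 29.5
eef_pos: [0.5575, 0.3393, 0.0134]
orientation: [[-0.372, 0.003, -0.928], [0.928, 0.002, -0.372], [0.0, -1.0, -0.003]]
force: [-1.5, 0.4, 6.9]
width: 0.0482
```

>>> carry_out(
  deltas="0 -0.3 0 0 0 0 0.4; 0 -0.9 0 0 0 0 0.4; 0 -0.9 0 0 0 0 0.4; 0 -0.9 0 0 0 0 0.4; 0 -0.9 0 0 0 0 0.4; 0 -0.9 0 0 0 0 0.4; 0 0 0 0 0 0 0.4; 0 0 0 0 0 0 0.4; 0 0 0 0 0 0 0.4",
)

```text
time: 30.4
eef_pos: [0.5559, 0.3383, 0.2019]
orientation: [[-0.372, -0.002, -0.928], [0.928, -0.001, -0.372], [-0.0, -1.0, 0.002]]
force: [-0.4, 0.9, -1.5]
width: 0.0482
```

```bash
python3 - <<'E'
from h import *
s=manip.observe(); print(s['eef_pos'],s['width'],s['force'])
go([.5783,-.12,.215],179.2,12,.4)
E
```

```text
[0.55593991 0.33833584 0.20190624] 0.04815619491309892 [-0.37434391  0.91633437 -1.54559773]
-0.90 -0.03 0.31 -0.00 0.24 -0.00 0.40; -0.91 -0.03 0.28 -0.00 0.24 -0.00 0.40; -0.92 -0.03 0.25 -0.00 0.24 -0.00 0.40; -0.93 -0.03 0.22 -0.00 0.24 -0.00 0.40; -0.94 -0.03 0.19 -0.00 0.24 -0.00 0.40; -0.94 -0.03 0.16 -0.00 0.24 -0.00 0.40; -0.95 -0.03 0.13 -0.00 0.24 -0.00 0.40; -0.95 -0.03 0.10 -0.00 0.24 -0.00 0.40; -0.95 -0.03 0.07 -0.00 0.24 -0.00 0.40; -0.96 -0.03 0.03 -0.00 0.24 -0.00 0.40; -0.96 -0.03 0.00 -0.00 0.24 -0.00 0.40; -0.96 -0.03 -0.03 -0.00 0.24 -0.00 0.40
```

>>> carry_out(
  deltas="-0.90 -0.03 0.31 0 0.24 0 0.4; -0.91 -0.03 0.28 0 0.24 0 0.4; -0.92 -0.03 0.25 0 0.24 0 0.4; -0.93 -0.03 0.22 0 0.24 0 0.4; -0.94 -0.03 0.19 0 0.24 0 0.4; -0.94 -0.03 0.16 0 0.24 0 0.4; -0.95 -0.03 0.13 0 0.24 0 0.4; -0.95 -0.03 0.10 0 0.24 0 0.4; -0.95 -0.03 0.07 0 0.24 0 0.4; -0.96 -0.03 0.03 0 0.24 0 0.4; -0.96 -0.03 0 0 0.24 0 0.4; -0.96 -0.03 -0.03 0 0.24 0 0.4",
)

```text
time: 31.6
eef_pos: [0.5767, -0.1214, 0.2162]
orientation: [[0.023, -0.003, -1.0], [1.0, -0.0, 0.023], [-0.0, -1.0, 0.003]]
force: [1.4, 0.4, -0.7]
width: 0.0479
```

>>> carry_out(
  deltas="-0.6 0.3 0 0 0 0 0.4; -0.6 0.3 0 0 0 0 0.4; 0 0 0 0 0 0 0.4; 0 0 0 0 0 0 0.4; 0 0 0 0 0 0 0.4",
)

```text
time: 32.1
eef_pos: [0.5764, -0.1673, 0.1936]
orientation: [[0.021, -0.0, -1.0], [1.0, -0.0, 0.021], [-0.0, -1.0, 0.0]]
force: [-0.1, 0.8, -0.6]
width: 0.0477
```

```bash
python3 - <<'E'
from h import *
s=manip.observe(); print(s['eef_pos'],s['width'],s['force'])
go([.5790,-.1745,.045],179.2,6,.4)
E
```

```text
[ 0.57643852 -0.16731818  0.1936251 ] 0.04767541759887698 [-0.07559089  0.77410687 -0.60368765]
-0.03 0.62 -0.01 -0.00 -0.01 -0.00 0.40; -0.03 0.62 -0.01 -0.00 -0.01 -0.00 0.40; -0.03 0.62 -0.01 -0.00 -0.01 -0.00 0.40; -0.03 0.62 -0.01 -0.00 -0.01 -0.00 0.40; -0.03 0.62 -0.01 -0.00 -0.01 -0.00 0.40; -0.03 0.62 -0.01 -0.00 -0.01 -0.00 0.40
```

>>> carry_out(
  deltas="-0.1 0.62 -0.06 0 -0.06 0 0.4; -0.08 0.62 0 0 0 0 0.4; 0 0.62 0 0 0 0 0.4; 0 0.62 0 0 0 0 0.4; 0 0.62 0 0 0 0 0.4; 0 0.52 0 0 0 0 0.4; 0 0 0 0 0 0 0.4; 0 0 0 0 0 0 0.4; 0 0 0 0 0 0 0.4; 0 0 0 0 0 0 0.4",
)

```text
time: 33.1
eef_pos: [0.5797, -0.175, 0.0508]
orientation: [[0.013, 0.003, -1.0], [1.0, -0.0, 0.013], [-0.0, -1.0, -0.003]]
force: [1.3, -0.8, -0.2]
width: 0.0477
```

```bash
python3 - <<'E'
from h import *
s=manip.observe(); print(s['eef_pos'],s['width'],s['force'])
go([.5790,-.1745,.0312],179.2,3,.4)
E
```

```text
[ 0.57968468 -0.17502969  0.05076224] 0.04774060978408937 [ 1.26942055 -0.81347911 -0.19923395]
0.00 0.16 0.01 0.01 0.00 -0.00 0.40; 0.00 0.16 0.01 0.01 0.00 -0.00 0.40; 0.00 0.16 0.01 0.01 0.00 -0.00 0.40
```

>>> carry_out(
  deltas="0 0.2 0.01 0 0 0 0.4; 0 0.18 0.01 0 0 0 0.4; 0 0.11 0 0 0 0 0.4; 0 0 0 0 0 0 0.4; 0 0 0 0 0 0 0.4; 0 0 0 0 0 0 0.4",
)

```text
time: 33.7
eef_pos: [0.5782, -0.1754, 0.031]
orientation: [[0.012, 0.001, -1.0], [1.0, -0.001, 0.012], [-0.001, -1.0, -0.001]]
force: [-4.5, 2.4, 9.9]
width: 0.0474
```

>>> carry_out(
  deltas="0 0 0 0 0 0 0.78; 0 0 0 0 0 0 0.78; 0 0 0 0 0 0 0.78; 0 0 0 0 0 0 0.78; 0 -0.4 0 0 0 0 0.78; 0 -0.9 0 0 0 0 0.78; 0 -0.9 0 0 0 0 0.78; 0 -0.9 0 0 0 0 0.78; 0 -0.9 0 0 0 0 0.78; 0 -0.9 0 0 0 0 0.78; 0 0 0 0 0 0 1; 0 0 0 0 0 0 1",
)

```text
time: 34.9
eef_pos: [0.5783, -0.1752, 0.2275]
orientation: [[0.013, 0.003, -1.0], [1.0, -0.0, 0.013], [-0.0, -1.0, -0.003]]
force: [0.5, -0.3, -0.0]
width: 0.0855
```

```bash
python3 - <<'E'
from h import *
s=manip.observe(); print(s['eef_pos'],s['width'],s['force'])
go([.43,.27,.25],179.2,12,1)
E
```

```text
[ 0.57827436 -0.17515321  0.22746852] 0.08552490859632736 [ 0.51196229 -0.32866192 -0.00893968]
0.92 -0.05 0.32 0.00 0.00 -0.00 1.00; 0.92 -0.05 0.32 0.00 0.00 -0.00 1.00; 0.92 -0.05 0.32 0.00 0.00 -0.00 1.00; 0.92 -0.05 0.32 0.00 0.00 -0.00 1.00; 0.92 -0.05 0.32 0.00 0.00 -0.00 1.00; 0.92 -0.05 0.32 0.00 0.00 -0.00 1.00; 0.92 -0.05 0.32 0.00 0.00 -0.00 1.00; 0.92 -0.05 0.32 0.00 0.00 -0.00 1.00; 0.92 -0.05 0.32 0.00 0.00 -0.00 1.00; 0.92 -0.05 0.32 0.00 0.00 -0.00 1.00; 0.92 -0.05 0.32 0.00 0.00 -0.00 1.00; 0.92 -0.05 0.32 0.00 0.00 -0.00 1.00
```

>>> carry_out(
  deltas="0.92 -0.06 0.32 0 0 0 1; 0.92 -0.06 0.32 0 0 0 1; 0.92 -0.06 0.32 0 0 0 1; 0.92 -0.06 0.32 0 0 0 1; 0.92 -0.06 0.32 0 0 0 1; 0.92 -0.06 0.32 0 0 0 1; 0.92 -0.06 0.32 0 0 0 1; 0.92 -0.06 0.32 0 0 0 1; 0.92 -0.06 0.32 0 0 0 1; 0.92 -0.06 0.32 0 0 0 1; 0.92 -0.06 0.32 0 0 0 1; 0.92 -0.06 0.32 0 0 0 1",
)

```text
time: 36.1
eef_pos: [0.4289, 0.2695, 0.2533]
orientation: [[0.013, -0.001, -1.0], [1.0, -0.001, 0.013], [-0.001, -1.0, 0.001]]
force: [1.2, 0.1, -0.3]
width: 0.0853
```

>>> carry_out(
  deltas="0 0 0 0 0 0 1; 0 0 0 0 0 0 1; 0 0 0 0 0 0 1",
)

```text
time: 36.4
eef_pos: [0.4301, 0.2678, 0.2536]
orientation: [[0.013, -0.001, -1.0], [1.0, -0.001, 0.013], [-0.001, -1.0, 0.001]]
force: [0.6, 0.4, -0.5]
width: 0.0859
```

```bash
python3 - <<'E'
from h import *
import pickle
m,im=snap("wrist","w8"); pickle.dump(m,open("w8.p","wb")); s=manip.observe(); print(s['eef_pos'])
u,v=proj(m,[.456,.397,.02])[0].astype(int); print(u,v)
u0=max(0,u-60);v0=max(0,min(v-50,300)); print(u0,v0); cv2.imwrite("pics/c8.png",crop(im,u0,u0+120,v0,v0+100,6))
E
```

```text
[0.43020559 0.26757103 0.25378183]
303 265
243 215
```

View pics/c8.png

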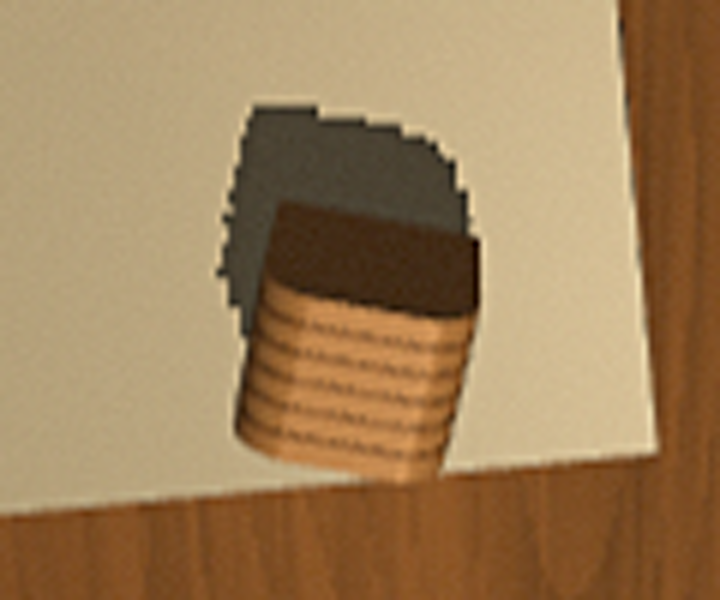

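```bash
python3 - <<'E'
from h import *
import pickle
m=pickle.load(open("w8.p","rb"))
P=np.array([(280,202),(478,238),(474,318),(441,477),(405,483),(290,465),(237,435),(265,270)])/6+[243,215]
x=ray(m,*P.mean(0),.024)
f,e=fit(m,P,x[0],x[1],-.15,.002); print(f,e,ray(m,*P[0],.002),ray(m,*P[1],.002))
go([f[0],f[1],.10],180+np.degrees(f[2]),7,.85)
E
```

```text
[ 0.45684295  0.4037747  -0.21362839] 0.033451205137584816 [0.47598531 0.37970652 0.002     ] [0.42986776 0.38958011 0.002     ]
0.49 0.55 -0.09 -0.00 0.20 -0.00 0.85; 0.49 0.55 -0.07 -0.00 0.20 -0.00 0.85; 0.49 0.55 -0.06 -0.00 0.20 -0.00 0.85; 0.49 0.55 -0.05 -0.00 0.20 -0.00 0.85; 0.49 0.55 -0.03 -0.00 0.20 -0.00 0.85; 0.50 0.55 -0.02 -0.00 0.20 -0.00 0.85; 0.50 0.55 -0.00 -0.00 0.20 -0.00 0.85
```

>>> carry_out(
  deltas="0.49 0.55 -0.09 0 0.2 0 0.85; 0.49 0.55 -0.07 0 0.2 0 0.85; 0.49 0.55 -0.06 0 0.2 0 0.85; 0.49 0.55 -0.05 0 0.2 0 0.85; 0.49 0.55 -0.03 0 0.2 0 0.85; 0.50 0.55 -0.02 0 0.2 0 0.85; 0.50 0.55 0 0 0.2 0 0.85; 0 0 0 0 0 0 0.85; 0 0 0 0 0 0 0.85; 0 0 0 0 0 0 0.85",
)

```text
time: 37.45
eef_pos: [0.457, 0.4042, 0.1015]
orientation: [[0.208, 0.001, -0.978], [0.978, 0.001, 0.208], [0.001, -1.0, -0.001]]
force: [0.7, -0.1, 1.4]
width: 0.0726
```

```bash
python3 - <<'E'
from h import *
s=manip.observe(); print(s['eef_pos'],s['force'])
m,im=snap("wrist","w9"); g=cv2.cvtColor(im,cv2.COLOR_BGR2HSV)
P=proj(m,hullpts(.4568,.4038,-.2136,.002)); c=cv2.convexHull(P.astype(np.int32))
B=np.zeros(im.shape[:2],np.uint8); cv2.fillConvexPoly(B,c,1)
x,y,w,h=cv2.boundingRect(c); sub=im[y-20:y+h+20,x-20:x+w+20].astype(int)
blk=((im[...,2].astype(int)-im[...,0])>35)&(g[...,1]>110)   # tan or dark brown wood, mat is pale
A=np.zeros_like(B); A[y-20:y+h+20,x-20:x+w+20]=blk[y-20:y+h+20,x-20:x+w+20]
print((A&B).sum(),A.sum(),B.sum())
n=lambda M:[q.mean().round(1) for q in np.nonzero(M)]
print(n(A),n(B))
E
```

```text
[0.45700878 0.40419507 0.10154047] [ 0.70161887 -0.14204747  1.36185089]
4395 5324 4620
[np.float64(222.1), np.float64(325.7)] [np.float64(213.1), np.float64(321.0)]
```

>>> carry_out(
  deltas="0 0.6 0 0 0 0 0.85; 0 0.6 0 0 0 0 0.85; 0 0.6 0 0 0 0 0.85; 0 0.4 0 0 0 0 0.85; 0 0 0 0 0 0 0.85; 0 0 0 0 0 0 0.85; 0 0 0 0 0 0 0.4; 0 0 0 0 0 0 0.4; 0 0 0 0 0 0 0.4; 0 0 0 0 0 0 0.4; 0 0 0 0 0 0 0.4; 0 0 0 0 0 0 0.4",
)

```text
time: 38.7
eef_pos: [0.4569, 0.4057, 0.014]
orientation: [[0.206, 0.002, -0.978], [0.978, 0.002, 0.206], [0.002, -1.0, -0.002]]
force: [0.2, 0.1, 5.5]
width: 0.0472
```

>>> carry_out(
  deltas="0 -0.3 0 0 0 0 0.4; 0 -0.9 0 0 0 0 0.4; 0 -0.9 0 0 0 0 0.4; 0 -0.9 0 0 0 0 0.4; 0 -0.9 0 0 0 0 0.4; 0 -0.9 0 0 0 0 0.4; 0 0 0 0 0 0 0.4; 0 0 0 0 0 0 0.4; 0 0 0 0 0 0 0.4",
)

```text
time: 39.6
eef_pos: [0.4556, 0.4044, 0.2027]
orientation: [[0.207, -0.002, -0.978], [0.978, -0.002, 0.207], [-0.002, -1.0, 0.001]]
force: [-0.3, 1.2, -2.5]
width: 0.0473
```

```bash
python3 - <<'E'
from h import *
s=manip.observe(); print(s['eef_pos'],s['width'],s['force'])
go([.5793,-.05,.215],179.2,12,.4)
E
```

```text
[0.45559677 0.4044154  0.20267932] 0.04731586860213197 [-0.29759169  1.21296218 -2.51714882]
-0.87 -0.02 -0.45 -0.00 -0.12 -0.00 0.40; -0.88 -0.02 -0.43 -0.00 -0.12 -0.00 0.40; -0.89 -0.02 -0.42 -0.00 -0.12 -0.00 0.40; -0.89 -0.02 -0.41 -0.00 -0.12 -0.00 0.40; -0.90 -0.02 -0.39 -0.00 -0.12 -0.00 0.40; -0.91 -0.02 -0.38 -0.00 -0.12 -0.00 0.40; -0.91 -0.03 -0.36 -0.00 -0.12 -0.00 0.40; -0.92 -0.03 -0.35 -0.00 -0.12 -0.00 0.40; -0.92 -0.03 -0.33 -0.00 -0.12 -0.00 0.40; -0.93 -0.03 -0.32 -0.00 -0.12 -0.00 0.40; -0.93 -0.03 -0.30 -0.00 -0.12 -0.00 0.40; -0.94 -0.03 -0.29 -0.00 -0.12 -0.00 0.40
```

>>> carry_out(
  deltas="-0.87 -0.03 -0.45 0 -0.12 0 0.4; -0.88 -0.03 -0.43 0 -0.12 0 0.4; -0.89 -0.03 -0.42 0 -0.12 0 0.4; -0.89 -0.03 -0.41 0 -0.12 0 0.4; -0.90 -0.03 -0.39 0 -0.12 0 0.4; -0.91 -0.03 -0.38 0 -0.12 0 0.4; -0.91 -0.03 -0.36 0 -0.12 0 0.4; -0.92 -0.03 -0.35 0 -0.12 0 0.4; -0.92 -0.03 -0.33 0 -0.12 0 0.4; -0.93 -0.03 -0.32 0 -0.12 0 0.4; -0.93 -0.03 -0.30 0 -0.12 0 0.4; -0.94 -0.03 -0.29 0 -0.12 0 0.4",
)

```text
time: 40.8
eef_pos: [0.5814, -0.0507, 0.2169]
orientation: [[0.007, -0.003, -1.0], [1.0, -0.0, 0.007], [-0.0, -1.0, 0.003]]
force: [1.2, 0.3, -1.0]
width: 0.0474
```

>>> carry_out(
  deltas="-0.9 0 0 0 0 0 0.4; -0.9 0 0 0 0 0 0.4; 0 0.5 0 0 0 0 0.4; 0 0.5 0 0 0 0 0.4; 0 0 0 0 0 0 0.4; 0 0 0 0 0 0 0.4; 0 0 0 0 0 0 0.4",
)

```text
time: 41.5
eef_pos: [0.5817, -0.121, 0.1796]
orientation: [[0.007, 0.001, -1.0], [1.0, -0.001, 0.007], [-0.001, -1.0, -0.001]]
force: [-0.3, 1.1, -0.6]
width: 0.0474
```

```bash
python3 - <<'E'
from h import *
s=manip.observe(); print(s['eef_pos'],s['width'],s['force'])
go([.5793,-.131,.045],179.3,5,.4)
E
```

```text
[ 0.58167812 -0.12103611  0.17961848] 0.04737035700954401 [-0.34923295  1.07061682 -0.5512606 ]
-0.05 0.67 0.01 0.00 0.01 -0.00 0.40; -0.05 0.67 0.01 0.00 0.01 -0.00 0.40; -0.05 0.67 0.01 0.00 0.01 -0.00 0.40; -0.05 0.67 0.01 0.00 0.01 -0.00 0.40; -0.05 0.67 0.01 0.00 0.01 -0.00 0.40
```

>>> carry_out(
  deltas="-0.12 0.67 0.05 0 0.06 0 0.4; -0.1 0.67 0.02 0 0 0 0.4; -0.03 0.67 0 0 0 0 0.4; 0 0.67 0 0 0 0 0.4; 0 0.5 0 0 0 0 0.4; 0 0 0 0 0 0 0.4; 0 0 0 0 0 0 0.4; 0 0 0 0 0 0 0.4; 0 0 0 0 0 0 0.4",
)

```text
time: 42.4
eef_pos: [0.5794, -0.1311, 0.0533]
orientation: [[0.015, 0.003, -1.0], [1.0, -0.0, 0.015], [-0.0, -1.0, -0.003]]
force: [0.1, -0.3, -1.6]
width: 0.0472
```

```bash
python3 - <<'E'
from h import *
s=manip.observe(); print(s['eef_pos'],s['width'],s['force'])
go([.5788,-.131,.0316],179.3,3,.4)
E
```

```text
[ 0.57942011 -0.13105473  0.05328758] 0.04722136242591226 [ 0.0624958  -0.29212077 -1.58791665]
0.00 0.18 0.01 0.01 -0.01 -0.00 0.40; 0.00 0.18 0.01 0.01 -0.01 -0.00 0.40; 0.00 0.18 0.01 0.01 -0.01 -0.00 0.40
```

>>> carry_out(
  deltas="0 0.2 0 0 0 0 0.4; 0 0.2 0 0 0 0 0.4; 0 0.12 0 0 0 0 0.4; 0 0 0 0 0 0 0.4; -0.03 0 0 0 0 0 0.4; -0.04 0 0 0 0 0 0.4; 0 0 0 0 0 0 0.4; 0 0 0 0 0 0 0.4; 0 0 0 0 0 0 0.4",
)

```text
time: 43.3
eef_pos: [0.5793, -0.1337, 0.0319]
orientation: [[0.015, 0.002, -1.0], [1.0, -0.0, 0.015], [-0.0, -1.0, -0.002]]
force: [-1.4, 2.4, 7.1]
width: 0.0473
```

>>> carry_out(
  deltas="0 0 0 0 0 0 0.78; 0 0 0 0 0 0 0.78; 0 0 0 0 0 0 0.78; 0 0 0 0 0 0 0.78; 0 -0.4 0 0 0 0 0.78; 0 -0.9 0 0 0 0 0.78; 0 -0.9 0 0 0 0 0.78; 0 -0.9 0 0 0 0 0.78; 0 -0.9 0 0 0 0 0.78; 0.8 -0.9 0 0 0 0 0.78; 0.8 0 0 0 0 0 1; 0 0 0 0 0 0 1",
)

```text
time: 44.5
eef_pos: [0.5799, -0.0673, 0.2295]
orientation: [[0.013, 0.004, -1.0], [1.0, 0.001, 0.013], [0.001, -1.0, -0.004]]
force: [-0.5, -0.4, -1.3]
width: 0.0853
```

>>> carry_out(
  deltas="0 0 0 0 0 0 0; 0 0 0 0 0 0 0; 0 0 0 0 0 0 0",
)

```text
time: 44.8
eef_pos: [0.5792, -0.0707, 0.2264]
orientation: [[0.017, -0.0, -1.0], [1.0, -0.0, 0.017], [-0.0, -1.0, 0.0]]
force: [0.2, 0.7, -0.0]
width: 0.044
```

```bash
python3 - <<'E'
from h import *
import pickle
m,im=snap("wrist","w10"); pickle.dump(m,open("w10.p","wb")); s=manip.observe(); print(s['eef_pos'])
q=proj(m,[[.58,-.21,.04],[.58,-.08,.04]]).astype(int); print(q); u=q[:,0].mean().astype(int); v0=max(0,q[:,1].min()-30)
print(u-90,v0)
a=crop(im,u-90,u+90,v0,v0+135,4.4)
for (y,c) in ((.02,(0,255,0)),(.06,(0,255,255))):
    X=np.array([.579,-.197])+[.014*y,y]; P=proj(m,hullpts(*X,-.014,.02)); cv2.polylines(a,[cv2.convexHull(np.int32((P-[u-90,v0])*4.4))],1,c,1)
cv2.imwrite("pics/c10.png",a)
go([.484,.184,.24],179.3,10,0)
E
```

```text
[ 0.57917485 -0.07066443  0.22634211]
[[317  38]
 [320 171]]
228 8
0.63 -0.03 0.25 -0.00 -0.00 -0.00 0.00; 0.63 -0.03 0.25 -0.00 -0.00 -0.00 0.00; 0.63 -0.03 0.25 -0.00 -0.00 -0.00 0.00; 0.63 -0.03 0.25 -0.00 -0.00 -0.00 0.00; 0.63 -0.03 0.25 -0.00 -0.00 -0.00 0.00; 0.63 -0.03 0.25 -0.00 -0.00 -0.00 0.00; 0.63 -0.03 0.25 -0.00 -0.00 -0.00 0.00; 0.63 -0.03 0.25 -0.00 -0.00 -0.00 0.00; 0.63 -0.03 0.25 -0.00 -0.00 -0.00 0.00; 0.63 -0.03 0.25 -0.00 -0.00 -0.00 0.00
```

View pics/c10.png

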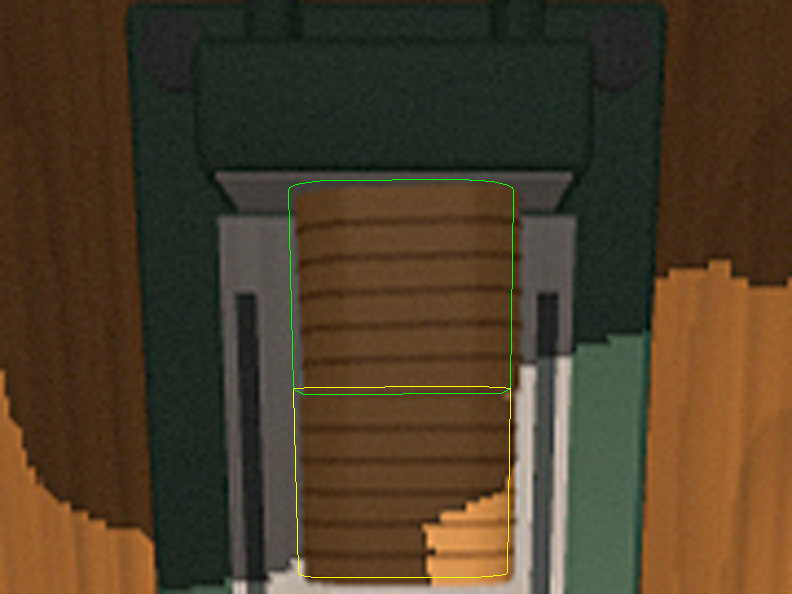

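```bash
python3 - <<'E'
from h import *
import pickle
m=pickle.load(open("w10.p","rb")); g=lambda u,v,z: ray(m,228+u/4.4,8+v/4.4,z)[:2]
for n,a,b,v,z in [("bed",139,656,200,.02),("bed",156,644,560,.02),("slot",247,547,320,.02),("slot",253,541,560,.02),("jawtop",194,592,120,.07),("jawedge",216,574,172,.07),("b1",297,521,230,.055),("b1",302,519,370,.055),("b2",302,514,470,.055)]:
    p,q=g(a,v,z),g(b,v,z); print(n,((p+q)/2).round(4),(p-q).round(4))
E
```

```text
bed [ 0.58   -0.2002] [ 0.1214 -0.0021]
bed [ 0.581  -0.1174] [ 0.1232 -0.0021]
slot [ 0.5806 -0.1739] [ 0.0721 -0.0012]
slot [ 0.5818 -0.1174] [ 0.0727 -0.0012]
jawtop [ 0.5802 -0.2068] [ 0.0788 -0.0013]
jawedge [ 0.58   -0.1975] [ 0.0716 -0.0012]
b1 [ 0.5774 -0.1889] [ 0.0476 -0.0008]
b1 [ 0.5776 -0.1608] [ 0.0474 -0.0008]
b2 [ 0.5785 -0.1398] [ 0.0473 -0.0008]
```

```bash
python3 - <<'E'
from h import *
go([.581,-.177,.090],179.0,6,.78)
E
```

```text
-0.44 0.57 -0.02 -0.00 0.00 -0.00 0.78; -0.44 0.57 -0.02 -0.00 0.00 -0.00 0.78; -0.44 0.57 -0.02 -0.00 0.00 -0.00 0.78; -0.44 0.57 -0.02 -0.00 0.00 -0.00 0.78; -0.44 0.57 -0.02 -0.00 0.00 -0.00 0.78; -0.44 0.57 -0.02 -0.00 0.00 -0.00 0.78
```

>>> carry_out(
  deltas="0 0 0 0 0 0 0.78; 0 0 0 0 0 0 0.78; -0.44 0.57 -0.02 0 0 0 0.78; -0.44 0.57 -0.02 0 0 0 0.78; -0.44 0.57 -0.02 0 0 0 0.78; -0.44 0.57 -0.02 0 0 0 0.78; -0.44 0.57 -0.02 0 0 0 0.78; -0.44 0.57 -0.02 0 0 0 0.78; 0 0 0 0 0 0 0.78; 0 0 0 0 0 0 0.78; 0 0 0 0 0 0 0.78",
  squeeze=25,
)

```text
time: 45.95
eef_pos: [0.5833, -0.1754, 0.0914]
orientation: [[0.015, 0.002, -1.0], [1.0, -0.001, 0.015], [-0.001, -1.0, -0.002]]
force: [-0.5, 0.7, 0.6]
width: 0.0665
```

>>> carry_out(
  deltas="-0.02 0.5 0.05 0 0 0 0.78; 0 0.5 0 0 0 0 0.78; 0 0.42 0 0 0 0 0.78; 0 0 0 0 0 0 0.78; 0 0 0 0 0 0 0.78; 0 0 0 0 0 0 0.78; 0 0 0 0 0 0 0.4; 0 0 0 0 0 0 0.4; 0 0 0 0 0 0 0.4; 0 0 0 0 0 0 0.4; 0 0 0 0 0 0 0.4; 0 0 0 0 0 0 0.4",
)

```text
time: 47.15
eef_pos: [0.5813, -0.1764, 0.0344]
orientation: [[0.015, 0.002, -1.0], [1.0, -0.001, 0.015], [-0.0, -1.0, -0.002]]
force: [-0.8, 1.4, 5.7]
width: 0.0473
```

>>> carry_out(
  deltas="0 0 0 0 0 0 0.78; 0 0 0 0 0 0 0.78; 0 0 0 0 0 0 0.78; 0 0 0 0 0 0 0.78; 0 -0.7 0 0 0 0 0.78; 0 -0.7 0 0 0 0 0.78; 0.5 0 0 0 0 0 0.78; 0.5 0 0 0 0 0 0.78; 0 0 0 0 0 0 0.78; 0 0 0 0 0 0 0.78; 0 0 0 0 0 0 0.78",
)

```text
time: 48.25
eef_pos: [0.581, -0.1368, 0.0887]
orientation: [[0.016, -0.0, -1.0], [1.0, -0.0, 0.016], [-0.0, -1.0, 0.0]]
force: [-0.1, 0.1, 0.1]
width: 0.067
```

>>> carry_out(
  deltas="0 0.5 0 0 0 0 0.78; 0 0.5 0 0 0 0 0.78; 0 0.4 0 0 0 0 0.78; 0 0 0 0 0 0 0.78; 0 0 0 0 0 0 0.78; 0 0 0 0 0 0 0.78; 0 0 0 0 0 0 0.4; 0 0 0 0 0 0 0.4; 0 0 0 0 0 0 0.4; 0 0 0 0 0 0 0.4; 0 0 0 0 0 0 0.4; 0 0 0 0 0 0 0.4",
)

```text
time: 49.45
eef_pos: [0.5818, -0.1364, 0.0342]
orientation: [[0.015, 0.002, -1.0], [1.0, -0.0, 0.015], [-0.0, -1.0, -0.002]]
force: [-0.3, 1.3, 5.7]
width: 0.0474
```

>>> carry_out(
  deltas="0 0 0 0 0 0 0.78; 0 0 0 0 0 0 0.78; 0 0 0 0 0 0 0.78; 0 0 0 0 0 0 0.78; 0 -0.5 0 0 0 0 0.78; 0 -0.9 0 0 0 0 0.78; 0 -0.9 0 0 0 0 0.78; 0 -0.9 0 0 0 0 0.78; 0 -0.9 0 0 0 0 0.78; 0 -0.9 0 0 0 0 0.3; 0 0 0 0 0 0 0; 0 0 0 0 0 0 0",
)

```text
time: 50.65
eef_pos: [0.5814, -0.1362, 0.2336]
orientation: [[0.016, 0.002, -1.0], [1.0, 0.0, 0.016], [0.0, -1.0, -0.002]]
force: [-0.2, 0.4, -1.0]
width: 0.0231
```

```bash
python3 - <<'E'
from h import *
import pickle
m,im=snap("wrist","w11"); pickle.dump(m,open("w11.p","wb")); s=manip.observe(); print(s['eef_pos'],s['width'])
go([.455,.178,.235],179.2,10,0)
E
```

```text
[ 0.58096124 -0.13607982  0.2320847 ] 0.01592780078536805
0.78 -0.01 0.33 -0.00 -0.00 0.00 0.00; 0.78 -0.01 0.33 -0.00 -0.00 0.00 0.00; 0.78 -0.01 0.33 -0.00 -0.00 0.00 0.00; 0.78 -0.01 0.33 -0.00 -0.00 0.00 0.00; 0.78 -0.01 0.33 -0.00 -0.00 0.00 0.00; 0.78 -0.01 0.33 -0.00 -0.00 0.00 0.00; 0.78 -0.01 0.33 -0.00 -0.00 0.00 0.00; 0.78 -0.01 0.33 -0.00 -0.00 0.00 0.00; 0.78 -0.01 0.33 -0.00 -0.00 0.00 0.00; 0.78 -0.01 0.33 -0.00 -0.00 0.00 0.00
```

>>> carry_out(
  deltas="0.78 0 0.33 0 0 0 0; 0.78 0 0.33 0 0 0 0; 0.78 0 0.33 0 0 0 0; 0.78 0 0.33 0 0 0 0; 0.78 0 0.33 0 0 0 0; 0.78 0 0.33 0 0 0 0; 0.78 0 0.33 0 0 0 0; 0.78 0 0.33 0 0 0 0; 0.78 0 0.33 0 0 0 0; 0.78 0 0.33 0 0 0 0; 0 0 0 0 0 0 0; 0 0 0 0 0 0 0",
)

```text
time: 51.9
eef_pos: [0.4534, 0.178, 0.2314]
orientation: [[0.014, -0.002, -1.0], [1.0, -0.002, 0.014], [-0.002, -1.0, 0.002]]
force: [0.1, -0.4, 0.2]
width: -0.0002
```

```bash
python3 - <<'E'
from h import *
s=manip.observe(); print(s['eef_pos'],s['width'])
m,im=snap("top","t12"); hsv=cv2.cvtColor(im,cv2.COLOR_BGR2HSV)
# tab as seen in picture t5 (arm away): red blobs
for f in ("t5",):
    im=cv2.imread(f"pics/{f}.png"); hsv=cv2.cvtColor(im,cv2.COLOR_BGR2HSV)
    k=((hsv[...,0]<5)|(hsv[...,0]>174))&(hsv[...,1]>190)&(hsv[...,2]>110)
    n,l,st,c=cv2.connectedComponentsWithStats(k.astype(np.uint8))
    for i in range(1,n):
        if st[i][4]>4: print(st[i].tolist(), ray(m,*c[i],.135).round(4))
E
```

```text
[0.4533915  0.17803033 0.2314358 ] -0.0001558902044499707
[141, 219, 13, 7, 45] [0.564  0.5049 0.135 ]
[139, 232, 13, 4, 24] [0.5319 0.5101 0.135 ]
[302, 242, 6, 6, 24] [0.5042 0.0767 0.135 ]
[264, 272, 9, 14, 42] [0.4119 0.1736 0.135 ]
[255, 280, 8, 10, 15] [0.3948 0.199  0.135 ]
```

>>> carry_out(
  deltas="-0.02 0.8 0 0 0 0 0; 0 0.8 0 0 0 0 0; 0 0.8 0 0 0 0 0; 0 0.75 0 0 0 0 0; 0 0 0 0 0 0 0; 0 0 0 0 0 0 0; 0 0 0 0 0 0 0",
)

```text
time: 52.65
eef_pos: [0.4551, 0.1769, 0.1091]
orientation: [[0.016, 0.003, -1.0], [1.0, 0.001, 0.016], [0.001, -1.0, -0.003]]
force: [-0.2, -0.0, 0.8]
width: 0.0002
```

>>> carry_out(
  deltas="0 0 -0.12 0 0 0 0; 0 0 -0.12 0 0 0 0; 0 0 -0.12 0 0 0 0; 0 0 -0.12 0 0 0 0; 0 0 -0.12 0 0 0 0; 0 0 -0.12 0 0 0 0; 0 0 -0.12 0 0 0 0; 0 0 -0.12 0 0 0 0; 0 0 -0.11 0 0 0 0; 0 0 0 0 0 0 0; 0 0 0 0 0 0 0",
)

```text
time: 53.75
eef_pos: [0.4969, 0.1761, 0.1068]
orientation: [[0.016, -0.0, -1.0], [1.0, -0.0, 0.016], [-0.0, -1.0, 0.0]]
force: [0.0, 0.8, -0.2]
width: -0.0004
```

>>> carry_out(
  deltas="0 0 0.1 0 0 0 0; 0 -0.9 0 0 0 0 0; 0 -0.9 0 0 0 0 0; 0 -0.9 0 0 0 0 0; -0.8 0 0 0 0 0 0.5; -0.8 0 0 0 0 0 0.5; -0.8 0 0 0 0 0 0.5; 0 0 0 0 0 0 0.5; 0 0 0 0 0 0 0.5",
  squeeze=20,
)

```text
time: 54.65
eef_pos: [0.4911, 0.08, 0.2152]
orientation: [[0.017, 0.001, -1.0], [1.0, 0.0, 0.017], [0.0, -1.0, -0.001]]
force: [-0.6, 0.4, -0.3]
width: 0.0426
```

```bash
python3 - <<'E'
from h import *
s=manip.observe(); print(s['eef_pos'],s['width'])
go([.5028,.0755,.141],179.2,6,.5)
E
```

```text
[0.4910819  0.07998831 0.21517556] 0.04256873655670599
-0.02 0.31 -0.05 0.00 -0.00 0.00 0.50; -0.02 0.31 -0.05 0.00 -0.00 0.00 0.50; -0.02 0.31 -0.05 0.00 -0.00 0.00 0.50; -0.02 0.31 -0.05 0.00 -0.00 0.00 0.50; -0.02 0.31 -0.05 0.00 -0.00 0.00 0.50; -0.02 0.31 -0.05 0.00 -0.00 0.00 0.50
```

>>> carry_out(
  deltas="-0.11 0 -0.3 0 0 0 0.5; 0 0.3 0 0 0 0 0.5; 0 0.5 0 0 0 0 0.5; 0 0.5 0 0 0 0 0.5; 0 0.55 0 0 0 0 0.5; 0 0 0 0 0 0 0.5; 0 0 0 0 0 0 0.5; 0 0 0 0 0 0 0; 0 0 0 0 0 0 0; 0 0 0 0 0 0 0; 0 0 0 0 0 0 0; 0 0 0 0 0 0 0",
)

```text
time: 55.85
eef_pos: [0.5035, 0.076, 0.1424]
orientation: [[0.015, 0.001, -1.0], [1.0, 0.001, 0.015], [0.001, -1.0, -0.001]]
force: [-4.6, 1.8, 6.2]
width: 0.0192
```

```bash
sed -i 's/^H=.*/H=np.array([.5585,.073])/' h.py; cat >> h.py <<'E'
def where():
    s=manip.observe(); d=s['eef_pos'][:2]-H; a=np.arctan2(d[1],d[0]); print(s['eef_pos'].round(4),round(s['width'],4),s['force'].round(1),"r %.4f a %.3f"%(np.hypot(*d),a)); return a
E
python3 - <<'E'
from h import *
a=where(); arc(a,-.1,40,179.2)
E
```

```text
[0.5035 0.076  0.1424] 0.0192 [-4.6  1.8  6.2] r 0.0551 a 3.087
0.14 0 -0.01 0 0 0 0; 0.14 0 -0.03 0 0 0 0; 0.13 0 -0.04 0 0 0 0; 0.13 0 -0.05 0 0 0 0; 0.12 0 -0.07 0 0 0 0; 0.12 0 -0.08 0 0 0 0; 0.11 0 -0.09 0 0 0 0; 0.10 0 -0.10 0 0 0 0; 0.09 0 -0.11 0 0 0 0; 0.08 0 -0.12 0 0 0 0; 0.06 0 -0.12 0 0 0 0; 0.05 0 -0.13 0 0 0 0
0.04 0 -0.13 0 0 0 0; 0.03 0 -0.14 0 0 0 0; 0.01 0 -0.14 0 0 0 0; -0.00 0 -0.14 0 0 0 0; -0.02 0 -0.14 0 0 0 0; -0.03 0 -0.14 0 0 0 0; -0.04 0 -0.13 0 0 0 0; -0.06 0 -0.13 0 0 0 0; -0.07 0 -0.12 0 0 0 0; -0.08 0 -0.11 0 0 0 0; -0.09 0 -0.11 0 0 0 0; -0.10 0 -0.10 0 0 0 0
-0.11 0 -0.08 0 0 0 0; -0.12 0 -0.07 0 0 0 0; -0.13 0 -0.06 0 0 0 0; -0.13 0 -0.05 0 0 0 0; -0.14 0 -0.03 0 0 0 0; -0.14 0 -0.02 0 0 0 0; -0.14 0 -0.01 0 0 0 0; -0.14 0 0.01 0 0 0 0; -0.14 0 0.02 0 0 0 0; -0.14 0 0.03 0 0 0 0; -0.13 0 0.05 0 0 0 0; -0.13 0 0.06 0 0 0 0
-0.12 0 0.07 0 0 0 0; -0.11 0 0.08 0 0 0 0; -0.10 0 0.10 0 0 0 0; -0.09 0 0.11 0 0 0 0
```

>>> carry_out(
  deltas="0.14 0 -0.01 0 0 0 0; 0.14 0 -0.03 0 0 0 0; 0.13 0 -0.04 0 0 0 0; 0.13 0 -0.05 0 0 0 0; 0.12 0 -0.07 0 0 0 0; 0.12 0 -0.08 0 0 0 0; 0.11 0 -0.09 0 0 0 0; 0.10 0 -0.10 0 0 0 0; 0.09 0 -0.11 0 0 0 0; 0.08 0 -0.12 0 0 0 0; 0.06 0 -0.12 0 0 0 0; 0.05 0 -0.13 0 0 0 0",
)

```text
time: 57.05
eef_pos: [0.5413, 0.1263, 0.1423]
orientation: [[0.015, -0.001, -1.0], [1.0, 0.001, 0.015], [0.001, -1.0, 0.001]]
force: [-10.7, 1.6, 8.4]
width: 0.0196
```

```bash
python3 -c "
from h import *
a=where()"
```

```text
[0.5413 0.1263 0.1423] 0.0196 [-10.7   1.6   8.4] r 0.0560 a 1.882
```

>>> carry_out(
  deltas="0.04 0 -0.13 0 0 0 0; 0.03 0 -0.14 0 0 0 0; 0.01 -0.02 -0.14 0 0 0 0; 0 0 -0.14 0 0 0 0; -0.02 0 -0.14 0 0 0 0; -0.03 0 -0.14 0 0 0 0; -0.04 0 -0.13 0 0 0 0; -0.06 0 -0.13 0 0 0 0; -0.07 0 -0.12 0 0 0 0; -0.08 0 -0.11 0 0 0 0; -0.09 0 -0.11 0 0 0 0; -0.10 0 -0.10 0 0 0 0",
)

```text
time: 58.25
eef_pos: [0.6022, 0.1097, 0.1424]
orientation: [[0.015, -0.002, -1.0], [1.0, 0.002, 0.015], [0.002, -1.0, 0.002]]
force: [-10.3, 4.7, 5.4]
width: 0.0194
```

```bash
python3 -c "
from h import *
a=where()"
```

```text
[0.6022 0.1097 0.1424] 0.0194 [-10.3   4.7   5.4] r 0.0570 a 0.698
```

>>> carry_out(
  deltas="-0.11 0 -0.08 0 0 0 0; -0.12 0 -0.07 0 0 0 0; -0.13 0 -0.06 0 0 0 0; -0.13 0 -0.05 0 0 0 0; -0.14 0 -0.03 0 0 0 0; -0.14 0 -0.02 0 0 0 0; -0.14 0 -0.01 0 0 0 0; -0.14 0 0.01 0 0 0 0; -0.14 0 0.02 0 0 0 0; -0.14 0 0.03 0 0 0 0; -0.13 0 0.05 0 0 0 0; -0.13 0 0.06 0 0 0 0",
)

```text
time: 59.45
eef_pos: [0.6092, 0.0478, 0.1424]
orientation: [[0.014, 0.004, -1.0], [1.0, 0.005, 0.014], [0.005, -1.0, -0.004]]
force: [2.4, 11.9, 1.5]
width: 0.0191
```

```bash
python3 -c "
from h import *
a=where(); arc(a,-.08,12,179.2)"
```

```text
[0.6092 0.0478 0.1424] 0.0191 [ 2.4 11.9  1.5] r 0.0566 a -0.462
-0.10 0 0.05 0 0 0 0; -0.09 0 0.06 0 0 0 0; -0.09 0 0.07 0 0 0 0; -0.08 0 0.07 0 0 0 0; -0.08 0 0.08 0 0 0 0; -0.07 0 0.09 0 0 0 0; -0.06 0 0.09 0 0 0 0; -0.06 0 0.10 0 0 0 0; -0.05 0 0.10 0 0 0 0; -0.04 0 0.10 0 0 0 0; -0.03 0 0.11 0 0 0 0; -0.02 0 0.11 0 0 0 0
```

>>> carry_out(
  deltas="-0.10 0 0.05 0 0 0 0; -0.09 0 0.06 0 0 0 0; -0.09 0 0.07 0 0 0 0; -0.08 0 0.07 0 0 0 0; -0.08 0 0.08 0 0 0 0; -0.07 0 0.09 0 0 0 0; -0.06 0 0.09 0 0 0 0; -0.06 0 0.10 0 0 0 0; -0.05 0 0.10 0 0 0 0; 0 0 0 0 0 0 0; 0 0 0 0 0 0 0",
)

```text
time: 60.55
eef_pos: [0.5808, 0.0214, 0.1424]
orientation: [[0.014, 0.005, -1.0], [1.0, 0.006, 0.014], [0.006, -1.0, -0.005]]
force: [3.4, 11.2, 1.0]
width: 0.0193
```

```bash
python3 -c "
from h import *
a=where()
m,im=snap('wrist','w13')"
```

```text
[0.5808 0.0214 0.1424] 0.0193 [ 3.4 11.2  1. ] r 0.0562 a -1.162
```

>>> carry_out(
  deltas="-0.02 0 0.05 0 0 0 0; -0.02 0 0.05 0 0 0 0; -0.02 0 0.05 0 0 0 0; -0.01 0 0.03 0 0 0 0; 0 0 0 0 0 0 0; 0 0 0 0 0 0 0; 0 0 0 0 0 0 0",
)

```text
time: 61.3
eef_pos: [0.5753, 0.0195, 0.1425]
orientation: [[0.014, 0.009, -1.0], [1.0, 0.007, 0.014], [0.007, -1.0, -0.009]]
force: [10.4, 11.7, -2.9]
width: 0.0193
```

```bash
python3 -c "
from h import *
a=where()"
```

```text
[0.5753 0.0195 0.1425] 0.0193 [10.4 11.7 -2.9] r 0.0561 a -1.266
```

>>> carry_out(
  deltas="0 0 0.04 0 0 0 0; 0 0 0 0 0 0 0; 0 0 0 0 0 0 0; 0 0 0 0 0 0 0",
)

```text
time: 61.7
eef_pos: [0.574, 0.0192, 0.1425]
orientation: [[0.014, 0.01, -1.0], [1.0, 0.006, 0.014], [0.007, -1.0, -0.009]]
force: [12.8, 10.9, -3.4]
width: 0.0194
```

>>> carry_out(
  deltas="0.02 0 -0.05 0 0 0 0; 0 0 -0.05 0 0 0 0; 0 0 -0.05 0 0 0 0; 0 0 0 0 0 0 0; 0 0 0 0 0 0 0",
)

```text
time: 62.2
eef_pos: [0.5771, 0.0199, 0.1424]
orientation: [[0.013, 0.003, -1.0], [1.0, 0.006, 0.013], [0.006, -1.0, -0.003]]
force: [-2.7, 13.2, 4.3]
width: 0.0196
```

>>> carry_out(
  deltas="0.01 0 -0.05 0 0 0 0; 0 0 0 0 0 0 0; 0 0 0 0 0 0 0; 0 0 0 0 0 0 0",
)

```text
time: 62.6
eef_pos: [0.5787, 0.0204, 0.1424]
orientation: [[0.013, 0.002, -1.0], [1.0, 0.006, 0.013], [0.006, -1.0, -0.002]]
force: [-3.5, 14.0, 4.8]
width: 0.0195
```

>>> carry_out(
  deltas="0.01 0 -0.05 0 0 0 0; 0 0 0 0 0 0 0; 0 0 0 0 0 0 0; 0 0 0 0 0 0 0",
)

```text
time: 63.0
eef_pos: [0.5798, 0.0207, 0.1423]
orientation: [[0.013, -0.0, -1.0], [1.0, 0.006, 0.013], [0.006, -1.0, 0.0]]
force: [-8.0, 14.7, 6.4]
width: 0.0196
```

>>> carry_out(
  deltas="-0.05 0 -0.05 0 0 0 0; 0 0 0 0 0 0 0; 0 0 0 0 0 0 0; 0 0 0 0 0 0 0",
)

```text
time: 63.4
eef_pos: [0.5803, 0.019, 0.1423]
orientation: [[0.013, -0.004, -1.0], [1.0, 0.006, 0.013], [0.006, -1.0, 0.004]]
force: [-16.4, 16.9, 9.6]
width: 0.0195
```

>>> carry_out(
  deltas="0 0 -0.05 0 0 0 0; 0 0 0 0 0 0 0; 0 0 0 0 0 0 0; 0 0 0 0 0 0 0",
)

```text
time: 63.8
eef_pos: [0.5808, 0.0185, 0.1422]
orientation: [[0.013, -0.007, -1.0], [1.0, 0.005, 0.013], [0.005, -1.0, 0.007]]
force: [-23.8, 17.0, 13.6]
width: 0.0194
```

>>> carry_out(
  deltas="0.04 0 0.1 0 0 0 0; 0 0 0.1 0 0 0 0; 0 0 0.1 0 0 0 0; -0.02 0 0.08 0 0 0 0; 0 0 0 0 0 0 0; 0 0 0 0 0 0 0; 0 0 0 0 0 0 0",
)

```text
time: 64.5
eef_pos: [0.5726, 0.0169, 0.1425]
orientation: [[0.016, 0.009, -1.0], [1.0, 0.002, 0.016], [0.002, -1.0, -0.009]]
force: [13.9, 1.0, -5.1]
width: 0.019
```

```bash
python3 -c "
from h import *
a=where()"
```

```text
[0.5726 0.0169 0.1425] 0.019 [13.9  1.  -5.1] r 0.0578 a -1.325
```

>>> carry_out(
  deltas="0 0 0 0 0 0 0.5; 0 0 0 0 0 0 0.5; 0 0 0 0 0 0 0.5; 0 -0.5 0 0 0 0 0.5; 0 -0.9 0 0 0 0 0.5; 0 -0.5 0 0 0 0 0.5; 0 0 0 0 0 0 0.5; 0 0 0 0 0 0 0.5; 0 0 0 0 0 0 0.5",
)

```text
time: 65.4
eef_pos: [0.5686, 0.0159, 0.2163]
orientation: [[0.016, -0.002, -1.0], [1.0, -0.0, 0.016], [-0.0, -1.0, 0.002]]
force: [-0.1, 0.0, 0.1]
width: 0.0428
```

```bash
cat >> h.py <<'E'
def knob(f):
    """red knob: fit upright cylinder axis to the red blob -> world angle about hub"""
    m,im=snap("wrist",f); hsv=cv2.cvtColor(im,cv2.COLOR_BGR2HSV)
    k=((hsv[...,0]<6)|(hsv[...,0]>174))&(hsv[...,1]>150)&(hsv[...,2]>50)
    n,l,st,c=cv2.connectedComponentsWithStats(k.astype(np.uint8)); i=1+np.argmin([np.hypot(*(c[j]-proj(m,[.575,.02,.15])[0]))+(1e3 if st[j][4]<100 else 0) for j in range(1,n)])
    from scipy.optimize import minimize
    A=np.uint8(l==i)
    t=np.linspace(0,2*np.pi,24)
    def g(a,S=4):
        P=np.array([[H[0]+.056*np.cos(a)+r*np.cos(q),H[1]+.056*np.sin(a)+r*np.sin(q),z] for z,r in ((.125,.0085),(.149,.0095),(.173,.0105)) for q in t])
        return proj(m,P).mean(0)
    x,y,w,h=st[i][:4]; print(st[i],c[i])
    # angle whose projected x-extent centre matches
    f=lambda a:(lambda P:(P[0]-c[i][0])**2)(g(a))
    from scipy.optimize import minimize_scalar
    r=minimize_scalar(f,bounds=(-1.6,-.8),method="bounded"); print("knob angle %.3f"%r.x, g(r.x))
E
python3 -c "
from h import *
where(); knob('w14')
m,im=snap('top','t14')
"
```

```text
[0.5686 0.0159 0.2163] 0.0428 [-0.1  0.   0.1] r 0.0580 a -1.396
[ 293  201   30   45 1060] [308.16603774 223.57641509]
knob angle -1.226 [308.16615563 223.5538209 ]
```

```bash
python3 - <<'E'
import h
from h import *
s=manip.observe(); m=eyes.camera_model("wrist"); T=np.eye(4);T[:3,:3]=s['orientation'];T[:3,3]=s['eef_pos']
C=np.eye(4);C[:3,:3]=cv2.Rodrigues(m['rvec'])[0];C[:3,3]=np.array(m['tvec'])
E=C@T
z=np.array([-1,.023,.001]);z/=np.linalg.norm(z);y=np.array([-.001,0,-1]);x=np.cross(y,z);x/=np.linalg.norm(x);y=np.cross(z,x)
T3=np.eye(4);T3[:3,:3]=np.c_[x,y,z];T3[:3,3]=[.5766114,.02005481,.21699053]
C3=E@np.linalg.inv(T3); m3=dict(m); m3['rvec']=cv2.Rodrigues(C3[:3,:3])[0].ravel(); m3['tvec']=C3[:3,3]
h.snap=lambda n,f:(m3,cv2.imread("pics/w3.png")); print("start:"); h.knob("x")
mm=eyes.camera_model("wrist")
h.snap=lambda n,f:(mm,cv2.imread("pics/w14.png")); print("now:"); h.knob("x")
# hub yellow cap in both
for f,q in(("w3",m3),("w14",mm)):
    im=cv2.cvtColor(cv2.imread(f"pics/{f}.png"),cv2.COLOR_BGR2HSV); k=(abs(im[...,0].astype(int)-23)<7)&(im[...,1]>150)&(im[...,2]>150)
    k[:240]=0; u=[v.mean() for v in np.nonzero(k)][::-1]; print(f,k.sum(),u, ray(q,*u,.13))
E
```

```text
start:
[ 304  197   30   45 1039] [318.54475457 219.44369586]
knob angle -1.216 [318.54486423 217.85873296]
now:
[ 293  201   30   45 1060] [308.16603774 223.57641509]
knob angle -1.225 [308.16615507 223.68041216]
w3 298 [np.float64(343.99328859060404), np.float64(268.23489932885906)] [0.5587176  0.07281902 0.13      ]
w14 295 [np.float64(333.6474576271186), np.float64(272.36610169491524)] [0.55894386 0.07175366 0.13      ]
```

>>> carry_out(
  deltas="0.11 0 -0.23 0 0 0 0.5; 0 0.5 0 0 0 0 0.5; 0 0.5 0 0 0 0 0.5; 0 0.5 0 0 0 0 0.5; 0 0.35 0 0 0 0 0.5; 0 0 0 0 0 0 0.5; 0 0 0 0 0 0 0.5; 0 0 0 0 0 0 0; 0 0 0 0 0 0 0; 0 0 0 0 0 0 0; 0 0 0 0 0 0 0; 0 0 0 0 0 0 0",
)

```text
time: 66.7
eef_pos: [0.5791, 0.0204, 0.1452]
orientation: [[0.015, 0.003, -1.0], [1.0, 0.0, 0.015], [0.0, -1.0, -0.003]]
force: [-0.6, 1.6, 5.6]
width: 0.0196
```

>>> carry_out(
  deltas="-0.01 0 0.06 0 0 0 0; -0.01 0 0.05 0 0 0 0; 0 0 0.04 0 0 0 0; 0 0 0 0 0 0 0; 0 0 0 0 0 0 0; 0 0 0 0 0 0 0",
)

```text
time: 67.3
eef_pos: [0.5759, 0.0196, 0.1453]
orientation: [[0.016, 0.009, -1.0], [1.0, 0.001, 0.016], [0.001, -1.0, -0.009]]
force: [14.8, -0.4, -1.0]
width: 0.0194
```

```bash
python3 -c "
from h import *
where()"
```

```text
[0.5759 0.0196 0.1453] 0.0194 [14.8 -0.4 -1. ] r 0.0562 a -1.255
```

```bash
python3 - <<'E'
from h import *
import pickle
def prof(m,im,xs=(.560,.565,.57,.59,.595,.60)):
    ys=np.arange(-.130,-.075,.001); out=[]
    for y in ys:
        P=proj(m,[[x,y,.070] for x in xs]).astype(np.float32)
        c=cv2.remap(im,P[:,0].reshape(1,-1),P[:,1].reshape(1,-1),cv2.INTER_LINEAR)[0].astype(int); out.append(np.median(c,0).astype(int).tolist())
    return ys,out
a=prof(pickle.load(open("w2.p","rb")),cv2.imread("pics/w2.png"))
m,im=snap("wrist","w15"); pickle.dump(m,open("w15.p","wb")); b=prof(m,im)
for y,p,q in zip(a[0],a[1],b[1]): print("%.3f"%y,p,q)
E
```

```text
-0.130 [14, 21, 44] [0, 0, 0]
-0.129 [14, 28, 52] [0, 0, 0]
-0.128 [12, 23, 48] [0, 0, 0]
-0.127 [13, 22, 49] [0, 0, 0]
-0.126 [13, 21, 48] [0, 0, 0]
-0.125 [13, 21, 49] [0, 0, 0]
-0.124 [12, 25, 56] [0, 0, 0]
-0.123 [21, 41, 90] [0, 0, 0]
-0.122 [18, 34, 74] [0, 0, 0]
-0.121 [16, 27, 64] [0, 0, 0]
-0.120 [16, 29, 64] [0, 0, 0]
-0.119 [15, 28, 61] [35, 65, 98]
-0.118 [12, 21, 43] [37, 67, 98]
-0.117 [15, 18, 28] [36, 66, 98]
-0.116 [22, 26, 28] [23, 33, 42]
-0.115 [29, 33, 35] [13, 15, 15]
-0.114 [77, 83, 90] [27, 27, 29]
-0.113 [140, 151, 161] [81, 85, 91]
-0.112 [153, 164, 177] [85, 89, 95]
-0.111 [156, 167, 181] [84, 89, 95]
-0.110 [149, 160, 173] [80, 85, 90]
-0.109 [119, 127, 137] [67, 71, 76]
-0.108 [104, 112, 121] [62, 66, 71]
-0.107 [103, 111, 120] [63, 68, 72]
-0.106 [85, 91, 98] [63, 68, 72]
-0.105 [56, 60, 65] [63, 68, 72]
-0.104 [54, 58, 62] [67, 70, 75]
-0.103 [61, 66, 70] [67, 71, 76]
-0.102 [71, 75, 80] [68, 72, 76]
-0.101 [72, 76, 82] [70, 73, 80]
-0.100 [70, 74, 80] [40, 46, 43]
-0.099 [49, 54, 54] [33, 41, 29]
-0.098 [39, 51, 37] [37, 45, 34]
-0.097 [52, 68, 48] [39, 46, 36]
-0.096 [59, 76, 56] [37, 45, 35]
-0.095 [58, 76, 55] [38, 45, 35]
-0.094 [58, 76, 55] [36, 45, 35]
-0.093 [59, 76, 55] [35, 45, 34]
-0.092 [58, 76, 55] [36, 45, 34]
-0.091 [60, 76, 55] [37, 45, 34]
-0.090 [58, 76, 54] [37, 45, 34]
-0.089 [58, 76, 54] [36, 45, 33]
-0.088 [59, 76, 54] [37, 46, 34]
-0.087 [58, 76, 55] [35, 44, 33]
-0.086 [58, 76, 55] [36, 45, 34]
-0.085 [58, 77, 54] [35, 44, 32]
-0.084 [59, 77, 56] [35, 44, 32]
-0.083 [58, 76, 53] [36, 44, 33]
-0.082 [57, 75, 54] [35, 42, 32]
-0.081 [58, 75, 53] [34, 42, 31]
-0.080 [59, 76, 53] [34, 43, 32]
-0.079 [60, 76, 55] [34, 44, 32]
-0.078 [59, 76, 54] [34, 43, 32]
-0.077 [58, 76, 54] [34, 41, 32]
-0.076 [58, 75, 54] [34, 42, 31]
-0.075 [58, 77, 55] [34, 42, 32]
```

>>> carry_out(
  deltas="0 0 -0.03 0 0 0 0; 0 0 0 0 0 0 0; 0 0 -0.03 0 0 0 0; 0 0 0 0 0 0 0; 0 0 0 0 0 0 0; 0 0 0 0 0 0 0",
)

```text
time: 67.95
eef_pos: [0.5762, 0.0195, 0.1452]
orientation: [[0.016, 0.004, -1.0], [1.0, 0.0, 0.016], [0.0, -1.0, -0.004]]
force: [5.5, 0.9, 4.8]
width: 0.019
```

>>> carry_out(
  deltas="0 0 -0.03 0 0 0 0; 0 0 0 0 0 0 0; 0 0 0 0 0 0 0; 0 0 0 0 0 0 0",
)

```text
time: 68.35
eef_pos: [0.5766, 0.0195, 0.1451]
orientation: [[0.015, 0.002, -1.0], [1.0, 0.0, 0.015], [0.0, -1.0, -0.002]]
force: [1.3, 1.6, 5.7]
width: 0.0192
```

>>> carry_out(
  deltas="0 0 -0.01 0 0 0 0; 0 0 0 0 0 0 0; 0 0 0 0 0 0 0.3; 0 0 0 0 0 0 0.5; 0 0 0 0 0 0 0.5; 0 0 0 0 0 0 0.5; 0 -0.5 0 0 0 0 0.5; 0 -0.9 0 0 0 0 0.5; 0 -0.5 0 0 0 0 0.5; 0 0 0 0 0 0 0.5; 0 0 0 0 0 0 0.5; 0 0 0 0 0 0 0.5",
)

```text
time: 69.55
eef_pos: [0.5758, 0.0193, 0.2182]
orientation: [[0.016, -0.002, -1.0], [1.0, -0.0, 0.016], [-0.0, -1.0, 0.002]]
force: [-0.2, 0.1, -0.2]
width: 0.0426
```

```bash
python3 - <<'E'
from h import *
where(); knob("w16"); 
go([.50,-.10,.30],179.2,8,.5)
E
```

```text
[0.5758 0.0193 0.2182] 0.0426 [-0.2  0.1 -0.2] r 0.0564 a -1.258
[ 304  196   30   44 1033] [318.92449177 217.7928364 ]
knob angle -1.237 [318.92459782 217.68860354]
-0.38 -0.25 0.23 -0.00 -0.00 -0.00 0.50; -0.38 -0.26 0.23 -0.00 -0.00 -0.00 0.50; -0.38 -0.26 0.23 -0.00 -0.00 -0.00 0.50; -0.38 -0.26 0.23 -0.00 -0.00 -0.00 0.50; -0.38 -0.26 0.23 -0.00 -0.00 -0.00 0.50; -0.38 -0.26 0.23 -0.00 -0.00 -0.00 0.50; -0.38 -0.26 0.23 -0.00 -0.00 -0.00 0.50; -0.38 -0.26 0.23 -0.00 -0.00 -0.00 0.50
```

>>> carry_out(
  deltas="-0.38 -0.25 0.23 0 0 0 0.5; -0.38 -0.26 0.23 0 0 0 0.5; -0.38 -0.26 0.23 0 0 0 0.5; -0.38 -0.26 0.23 0 0 0 0.5; -0.38 -0.26 0.23 0 0 0 0.5; -0.38 -0.26 0.23 0 0 0 0.5; -0.38 -0.26 0.23 0 0 0 0.5; -0.38 -0.26 0.23 0 0 0 0.5; 0 0 0 0 0 0 0.5; 0 0 0 0 0 0 0.5; 0 0 0 0 0 0 0.5",
)

```text
time: 70.7
eef_pos: [0.5009, -0.1008, 0.3017]
orientation: [[0.015, -0.001, -1.0], [1.0, 0.0, 0.015], [0.0, -1.0, 0.001]]
force: [-0.0, 0.8, -0.3]
width: 0.0422
```

```bash
python3 - <<'E'
from h import *
m,im=snap("wrist","w17"); t,it=snap("top","t17"); sc,isc=snap("scene","s17"); print(manip.observe()['eef_pos'])
q=proj(m,[[.58,-.21,.04],[.58,-.08,.07]]).astype(int); print(q)
u=int(q[:,0].mean()); v0=max(0,q[:,1].min()-20)
o=np.zeros((600,800,3),np.uint8)
a=crop(im,u-75,u+75,v0,v0+200,3); print(u-75,v0); o[:600,:450]=a[:600]
b=crop(it,240,340,195,265,3.5); o[:245,450:800]=b
k=proj(sc,[.56,0.0,.06])[0].astype(int); c=crop(isc,k[0]-80,k[0]+60,k[1]-70,k[1]+72,2.5); o[245:600,450:800]=c[:355]
cv2.imwrite("pics/c17.png",o)
for y in np.arange(-.125,-.085,.001):
    P=proj(m,[[x,y,.070] for x in (.56,.565,.57,.59,.595,.6)]).astype(np.float32)
    print("%.3f"%y,int(np.median(cv2.remap(im,P[:,0].reshape(1,-1),P[:,1].reshape(1,-1),cv2.INTER_LINEAR)[0],0)[2]),end="; ")
E
```

```text
[ 0.50094629 -0.10066477  0.30176986]
[[255  80]
 [258 189]]
181 60
-0.125 168; -0.124 182; -0.123 202; -0.122 205; -0.121 162; -0.120 95; -0.119 60; -0.118 37; -0.117 25; -0.116 24; -0.115 97; -0.114 158; -0.113 185; -0.112 186; -0.111 166; -0.110 121; -0.109 82; -0.108 59; -0.107 47; -0.106 48; -0.105 35; -0.104 20; -0.103 19; -0.102 19; -0.101 17; -0.100 25; -0.099 35; -0.098 47; -0.097 55; -0.096 57; -0.095 58; -0.094 57; -0.093 58; -0.092 58; -0.091 59; -0.090 58; -0.089 59; -0.088 61; -0.087 61; -0.086 61;
```

View pics/c17.png

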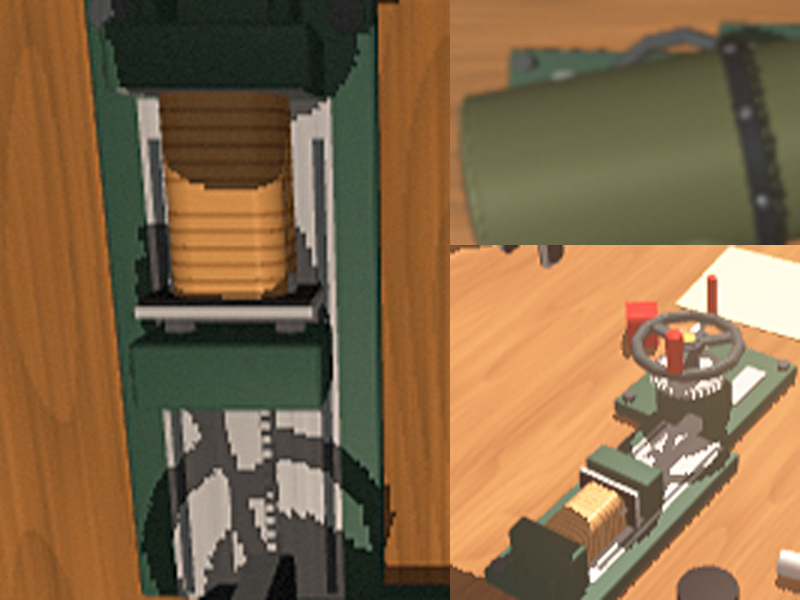

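```bash
python3 - <<'E'
from h import *
sc=eyes.camera_model("scene"); k=proj(sc,[.56,0.0,.06])[0].astype(int)
print("seen top of tab",k[0]-80+263/2.5,k[1]-70+31/2.5, "engaged/off",proj(sc,[[.5225,.1856,.135],[.4853,.1743,.135]]))
E
```

```text
seen top of tab 324.2 159.4 engaged/off [[323.49143911 160.0379753 ]
 [310.93990701 158.22914305]]
```

Pawl engaged. Everything checks, so I'm handing in.

```bash
python3 -c "
from rig import manip
print(manip.sign_off(), manip.observe()['time'])"
```

```text
the job is handed in; nothing more can be done
the job is handed in; nothing more can be done
```

The job is done and handed in after about 71 s of the 210 s allowed. No verdict was reported.

**What I did:** I threw the pawl off, eased the handwheel back to its stop, and stood both dark blocks upright in the tray. The mat held two fresh blocks. I stood them against the fixed jaw, re-gripped both to bring them back from about 2.7 mm off the centre line, put the pawl back on, and wound the jaw up.

**Last checks:**
- **Row and jaw:** the final picture shows the row upright, face to face and clamped, with no visible offset from the centre line. I did not re-measure the offset after the re-grip.
- **Pawl:** the tab sits within 1 pixel of its engaged position.
- **Tray:** both cured blocks were upright when I last looked, right after placing them.
- **Pad:** it is about 5 to 5.5 mm in, against 6 mm for half-way. I worked this out from the knob angle and the jaw and pad edges, relative to the stated start of about 4 mm.

**Checks that failed or disagreed:**
- **Slip on first release:** the wheel slipped back from about 6.7 mm to about 4.5 mm. I wound it on again and let go slowly. By the camera it then held.
- **What holds the setting:** the setting lies between two teeth, so the drag washer holds it. The nearest tooth behind it is at about 4 mm.
- **Pad estimates:** estimates from different readings differed by roughly 1 mm. One force reading taken while winding suggested 7.5 mm where the pad edges gave 6.0 mm.

I did not touch the jar, hammer or last.

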